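# Reverse a pen probe through the spring clip and stand it in storage

### The job

The pen-type water probe was left in the sloping draining rest with its slim sensing end up. Snap it fully home in the spring clip on the post, gripped by the clip at the middle of the probe's length and with the cap end at the clip's upper side, let go of it completely, then take hold of it afresh and stand it sensing end down in the wide bore of the storage stand, lowering it gently until it stands on the bottom before you let go, never letting it drop in. Do not lay it down on the bench, and leave the other bench things where they are.

Things in the scene. Friction and masses are not known exactly. Their poses are not given: they have to be found in the camera images.
- probe_mid (a point): centre of the pen probe, a straight stepped round rod 195 mm long, about 90 g. x axis: along the rod towards the cap end. Thick grey plastic handle, 24 mm diameter, from x = -20 to +97.5 mm; slim steel sensing shaft, 16 mm diameter, from x = -97.5 to -20 mm, its last 10 mm tapering to 10 mm. It balances near its centre and may be gripped anywhere.
- probe_tip (a point): end face of the slim sensing shaft, on the rod's axis, 97.5 mm from the centre; axes as probe_mid
- probe_cap (a point): end face of the thick handle (cap end), on the rod's axis, 97.5 mm from the centre; axes as probe_mid
- probe: the whole pen probe, origin and axes as probe_mid. At the start it lies in the rest, sloping 30 degrees, cap end low against a stop. The trough holds its x = -14 to +97 mm, with side walls up to 2 mm above the rod's centre line; the slim shaft stands out in the open beyond the trough's upper end.
- rest: white plastic draining rest, fixed: a sloping open trough, 36 mm wide, on a foot 170 x 75 mm, about 95 mm high at its upper end. Origin on the bench below the probe's centre (which lies 85 mm up at the start), x horizontal towards the trough's low end. It stands left or right of the clip, changed about with the stand.
- clip_seat: seat of the spring clip. Origin: middle of the clip, on the rod's axis when it is fully home, 135 mm above the bench. x: the held rod's axis, sloping UP at 30 degrees; the cap end belongs at +x. y: horizontal, across the jaws. z: out of the mouth, 30 degrees from vertical, leaning to the low side. The seat's flat floor, 12 mm from the origin along -z, supports the 24 mm handle.
- jaw_l (a joint): sprung steel jaw at +y of the seat, 0 = closed, up to 0.008 m as it is pushed out along +y; 28 mm long (x = -14 to +14 mm of the seat). The rounded lips of the two jaws, 8.5 mm above the origin, are 17 mm apart when empty; flared lead-ins above them widen to about 38 mm apart, 26 mm above the origin. Reads about 0.001 with the probe home.
- jaw_r (a joint): the like jaw at -y, 0 = closed, growing as it is pushed out along -y. The 24 mm handle pushed in along -z parts the lips, which close over it and pull it home over the last few mm. Pushing in or pulling out along z takes roughly 3 to 8 N. Both ends of the held probe stand free on either side of the jaws.
- clip: fixed foot of the clip, 120 x 100 mm and 12 mm thick, with a 22 mm post that carries the seat; origin on the bench under the seat, x horizontal towards the upper side
- stand_hole0 (a point): centre of the mouth of the wide bore in the storage stand, 85 mm above the bench, z up. Vertical bore 20 mm diameter with a 2 mm chamfer. Its bottom is a black adjustable foot, set each time at an unknown depth between 47 and 67 mm below the mouth (it stays put under the probe): feel for it.
- stand: storage stand, a fixed white block 64 x 110 x 85 mm, origin under its centre; the wide bore lies at y = -20 mm. A 10 mm bore, too narrow for the probe, lies 54 mm from it, at y = +34 mm. The stand is left or right of the clip, changed about with the rest.
- amber: amber bottle, 68 mm diameter, 130 mm tall, loose; origin under its centre
- jar: white jar, 56 mm diameter, 65 mm tall, loose; origin under its centre
- beaker: glass beaker, 72 mm diameter, 90 mm tall, loose; origin under its centre
- spoon: steel laboratory spoon 170 mm long lying on the bench, loose; x along it
- collar: rubber ring, 44 mm diameter, 20 mm tall, loose; origin under its centre
- dish: white dish, 90 mm diameter, 15 mm tall, loose; origin under its centre
- stopper: rubber stopper, 32 mm diameter, 28 mm tall, loose; origin under its centre
Things that resemble listed ones, but are neither listed nor needed, are in the scene too. Of the things that look like the probe, the middle-sized one is meant.

How it is judged (in metres and radians):
On the way, in this order (a step that is already met when the one before it is completed fails the run):
1. The probe is gripped and lifted out of the rest (contact force between the fingers and probe above 0.5 N and distance between probe_mid and rest above 0.12 m and contact force between probe and rest below 0.05 N), for 0.1 s.
2. The probe sits fully home in the spring clip, cap end at the upper side, and the fingers have let go of it (x of probe_mid in the frame of clip_seat between -0.015 and 0.015 m and y of probe_mid in the frame of clip_seat between -0.005 and 0.005 m and z of probe_mid in the frame of clip_seat between -0.005 and 0.005 m and angle between the x axis of probe_mid and the x axis of clip_seat, either way round below 0.14 rad and x of probe_cap in the frame of clip_seat above 0.05 m and contact force between the fingers and probe below 0.05 N), for 0.3 s.
3. Gripped again, the probe is lowered sensing end down into the wide bore until it presses on the stand (contact force between the fingers and probe above 0.5 N and horizontal distance between probe_tip and stand_hole0 below 0.012 m and z of probe_tip in the frame of stand_hole0 below -0.044 m and contact force between probe and stand above 0.5 N), for 0.1 s.
At the end, for the whole second after the job is handed in: The probe stands released and at rest in the wide bore of the stand, sensing end down: its tip within 12 mm of the bore's axis and at least 44 mm below the mouth (the bottom lies 47 mm below it or deeper), its axis within 0.16 rad of upright, cap end up (horizontal distance between probe_tip and stand_hole0 below 0.012 m and z of probe_tip in the frame of stand_hole0 below -0.044 m and angle between probe_mid's own x axis and vertical below 0.16 rad and linear speed of probe below 0.02 m/s and contact force between the fingers and probe below 0.05 N); the robot touches nothing.
It fails at once if The probe is laid down on the bench (its centre below 40 mm) (height (world z) of probe_mid below 0.04 m).
It fails at once if The probe is dropped into the bore (falling faster than 0.4 m/s, out of the fingers) (contact force between the fingers and probe below 0.05 N and linear speed of probe above 0.4 m/s and horizontal distance between probe_tip and stand_hole0 below 0.02 m and z of probe_tip in the frame of stand_hole0 below 0.01 m).
It fails at once if One of the bench things (bottle, jar, beaker, spoon, ring, dish, stopper) is pushed more than 30 mm (distance of any of amber, jar, beaker, spoon, collar, dish, stopper from where it was at the start of the episode above 0.03 m).
It also fails if it takes over 67 s, if anything falls off the work surface, if the arm or the gripper's body presses on something with over 40 N, if the wrist force passes 120 N, or if a joint passes its speed limit or range.

### The arm

A 7-joint arm with a two-finger parallel gripper is mounted at the origin on the work surface. World frame = base frame: x ahead of the robot, y to its left, z up, the work surface at z = 0. Lengths are in mm, angles in rad, forces in N, time in s.
With the tool pointing down it reaches from about 425 to 1025 mm from the base axis. Payload 9.4 kg.
Tool frame: the origin (TCP) lies midway between the tips of the shut fingers; the grasp point (between the pads) lies 19 mm behind it; z points along the fingers, y is the direction in which the jaws open and shut (so a half turn about z gives the same grasp; the last joint's range is limited). The gripper opens to 85 mm and grips with 20 to 120 N. Pads are 22 mm wide; open, the fingers measure 114 mm over their backs; the gripper's body (76 mm by 85 mm) begins 54 mm behind the grasp point. The pads swing forward as they close: fully open they stand 13 mm farther back than shut.
Start: joints at [1.069, 0.599, -0.003, 1.599, 0.002, 0.943, -0.08], TCP at [298.791, -660.566, 231.275] pointing down, gripper open.
Joint ranges: [-2.57, 2.57], [-0.35, 1.97], [-1.29, 1.29], [0.11, 2.56], [-1.05, 4.19], [0.11, 1.86], [-2.63, 2.63]. Speed limits (rad/s): [2.22, 2.22, 3.01, 3.01, 3.14, 3.14, 3.14].

### API

Orientations are given as a rotation vector (axis times angle).
In Python, from rig import * gives the robot as it stands. The module is installed in compiled form; this text tells all that it offers.
- The arm moves only by the tool play_rows, never from a script. Its argument "increments" is a list of rows, each a list of 6 numbers: the shift along the tool's x, y, z in m, then the turn, a rotation vector about the tool's x, y, z in degrees. A call has exactly 5 rows; each row shifts and turns the pose as measured when the row begins, along the tool's axes as they then stand; what a row does not reach is not made up. A row lasts 1/10 s, in which the tool goes at most 50 mm and 8.59 degrees, less where a joint would pass 70% of its speed; a pose out of reach is approached as far as the arm can. A call with a gripper value outside its range is refused whole. "gripper" is the opening, from 0 (shut) to 1 (fully open), set as the call begins (left out, the last holds). The fingers move at their own pace and stop on an object; "newtons" is the grip in N (left out, the last holds). Time passes only in rows, so rows that do not move let the fingers close, or fill a call up. It gives the time, the measured TCP pose, the force and the opening at its end, in the units of the state.
- sense(): the state, without advancing time (a new reading comes with each control period).
- read_camera(name): name is "scene" or "top" or "wrist"; returns the picture (420x560x3 uint8, red, green, blue); there is no depth.
- get_calibration(name): a dict with "fx", "fy", "cx", "cy" (pixels), "dist_coeffs" ([k1, k2, p1, p2, k3] as OpenCV has them; the pictures are not rectified), "extrinsics" (4x4, takes a point from camera to world coordinates). Camera axes: x right, y down, z forward; pixel columns grow to the right and rows downward; lengths in mm; the calibration is good to about 2 mm. A picture is of the moment at which its call begins: read the wrist's pose just before it. get_calibration takes no time and is no camera call; for the wrist camera it gives the pose at the moment of the call.
- finish_job(): hands the job in, once; it reports no verdict.
Trained networks look in the newest picture that a camera, given by its name, has taken for a name from the list of things; names that differ only in an ending like _2 or _b are one class to them, and where a whole thing is asked for, a point or a joint stands for the part that bears it (a point fixed in the world has none). Each returns a list of dicts, best first, with "p" (0 to 1); they miss things now and then, are a little off and sometimes report something else, mostly with a low value. They report only what shows in the picture. A call takes as long as a camera call. They do not tell look-alikes from the thing itself.
- search_frame(query, camera): "extent" ([centre column, centre row, width, height] in pixels, round what is visible of it).
- masks_of(query, camera): "region" (420x560 bool, what is visible of it) and "extent" ([centre column, centre row, width, height] in pixels, round what is visible of it).
The state is a dict: "t": time; "joint_positions": joint angles; "qd": joint speeds; "tau": joint torques, N m; "position": TCP position; "tool_rot": TCP orientation; "force": force on the tool from outside, world axes, zero at the start; "moment": the same for the moment, N m; "finger_gap": finger opening in mm.
Only numpy, scipy, OpenCV 4.12 (cv2) and the standard library are available. Lean on these libraries where they do the work, as an engineer would, in place of code of your own. Each camera call takes 0.05 s, during which the arm holds its last target. There are 200 camera calls.

## Working session

There is one attempt and no reset: what is moved stays moved. The work goes in short steps, Python scripts to look and compute and a tool call to move; the robot and the scene stay as the last step left them, time stands still between calls to the robot, and variables do not carry over. Pictures are saved under pics/ and viewed, about 8 in all and at most 12, crops included, and the job is handed in when it is done.

Besides the shell and the picture viewer there is one more tool, called after "Emit:" by a JSON object that holds its "fn" and its "kwargs", one argument or row to a line. play_rows: Moves the arm, as the interface text tells. Its arguments: {"type":"object","properties":{"increments":{"type":"array","items":{"type":"array","items":{"type":"number"}}},"gripper":{"type":"number"},"newtons":{"type":"number"}},"required":["increments"]}

```bash
mkdir -p pics; python3 - <<'E'
from rig import *
import cv2,numpy as np
s=sense();print(s['t'],s['position'],s['tool_rot'],s['finger_gap'])
ims={}
for c in ['scene','top']:
    im=read_camera(c);cv2.imwrite(f'pics/{c}0.png',cv2.cvtColor(im,cv2.COLOR_RGB2BGR))
    k=get_calibration(c);print(c,k['fx'],k['cx'],k['cy'],np.round(k['extrinsics'],3).tolist(),k['dist_coeffs'])
    for q in ['probe','rest','clip','stand']:
        for d in masks_of(q,c)[:4]: print(c,q,round(d['p'],2),np.round(d['extent']))
E
```

```text
0.0 [ 298.56069906 -660.13582061  230.3826193 ] [-3.06947468e+00 -6.61973661e-01  7.85862165e-04] 85.24641078361354
scene 410.0624064001635 276.5169013436433 204.5529754978798 [[-0.41, 0.54, -0.735, 1376.557], [0.912, 0.225, -0.343, 280.876], [-0.02, -0.811, -0.585, 740.324], [0.0, 0.0, 0.0, 1.0]] [-0.06361342  0.          0.          0.          0.        ]
scene probe 0.87 [230. 189.  47.  51.]
scene probe 0.85 [184. 159.  43.  30.]
scene probe 0.73 [244. 180.  24.  16.]
scene rest 0.93 [242. 213.  58.  50.]
scene rest 0.2 [315. 224.  56.  69.]
scene clip 0.93 [316. 225.  52.  68.]
scene clip 0.44 [293. 285.  36.  29.]
scene stand 0.74 [417. 239.  58.  36.]
top 479.0119934001606 273.1884260250602 211.82105442615912 [[0.005, -0.981, 0.193, 261.667], [-1.0, -0.002, 0.015, -94.851], [-0.015, -0.193, -0.981, 1467.537], [0.0, 0.0, 0.0, 1.0]] [-0.16050412  0.          0.          0.          0.        ]
top probe 0.85 [437. 281.  18.  86.]
top probe 0.57 [340. 212.  60.  14.]
top probe 0.54 [355. 268.  26.  44.]
top rest 0.64 [199. 253.  10.  13.]
top rest 0.56 [324. 215.  55.  34.]
top stand 0.72 [159. 222.  45.  34.]
```

View pics/scene0.png

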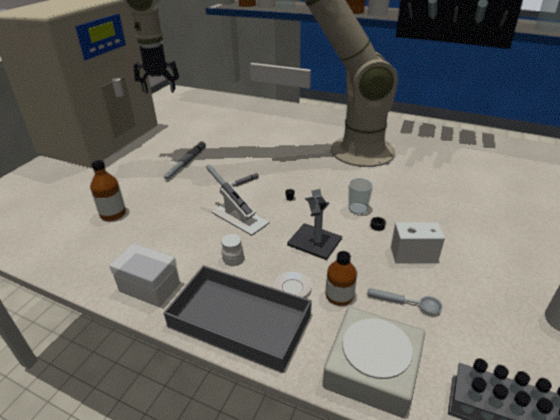

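View pics/top0.png

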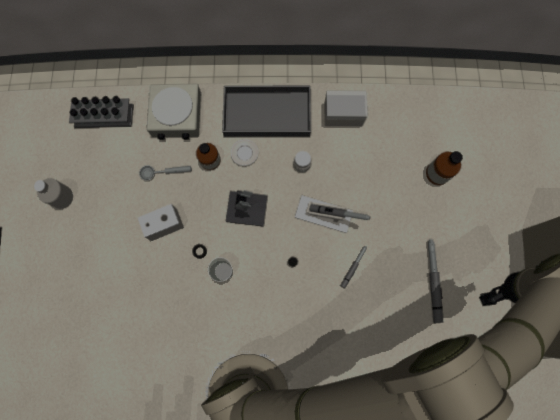

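The scene shows three pens. In the top view they are the large one lying at (437,281), the small one lying at (355,268), and the one in the white rest at (340,212). The one in the rest is mid-sized and slopes, so it fits the description. The clip is at (247,205) and the stand at (159,222). I'll enlarge the crops to confirm and measure.

```bash
cat > h.py <<'E'
from rig import *
import cv2,numpy as np
from scipy.spatial.transform import Rotation as R
np.set_printoptions(suppress=True,precision=2)
def cam(c):
    k=get_calibration(c);K=np.array([[k['fx'],0,k['cx']],[0,k['fy'],k['cy']],[0,0,1]]);return K,np.array(k['dist_coeffs']),np.array(k['extrinsics'])
def ray(C,uv):
    K,D,E=C;p=cv2.undistortPoints(np.array([[uv]],float),K,D)[0,0];d=E[:3,:3]@[p[0],p[1],1];return E[:3,3],d/np.linalg.norm(d)
def atz(C,uv,z):
    o,d=ray(C,uv);return o+d*(z-o[2])/d[2]
def proj(C,P):
    K,D,E=C;P=(np.atleast_2d(P).astype(float)-E[:3,3])@E[:3,:3];return cv2.projectPoints(P.reshape(-1,1,3),np.zeros(3),np.zeros(3),K,D)[0].reshape(-1,2)
def tri(obs):
    A=np.zeros((3,3));b=np.zeros(3)
    for C,uv in obs:
        o,d=ray(C,uv);M=np.eye(3)-np.outer(d,d);A+=M;b+=M@o
    return np.linalg.solve(A,b)
E
python3 - <<'E'
from h import *
t=cv2.imread('pics/top0.png');s=cv2.imread('pics/scene0.png')
f=lambda im,u,v,w,h:cv2.resize(im[v:v+h,u:u+w],None,fx=4,fy=4,interpolation=cv2.INTER_CUBIC)
a=np.hstack([f(t,285,185,100,70),f(t,215,175,65,70)[:, :],])
b=np.hstack([f(s,200,158,80,80),f(s,280,182,70,80)])
w=max(a.shape[1],b.shape[1]);pad=lambda x:cv2.copyMakeBorder(x,0,0,0,w-x.shape[1],cv2.BORDER_CONSTANT)
m=np.vstack([pad(a),pad(b)]);cv2.imwrite('pics/m0.png',m);print(m.shape)
e=np.hstack([f(t,130,195,60,50),f(s,385,212,65,50)]);cv2.imwrite('pics/m1.png',e)
E
```

```text
(600, 660, 3)
```

View pics/m0.png

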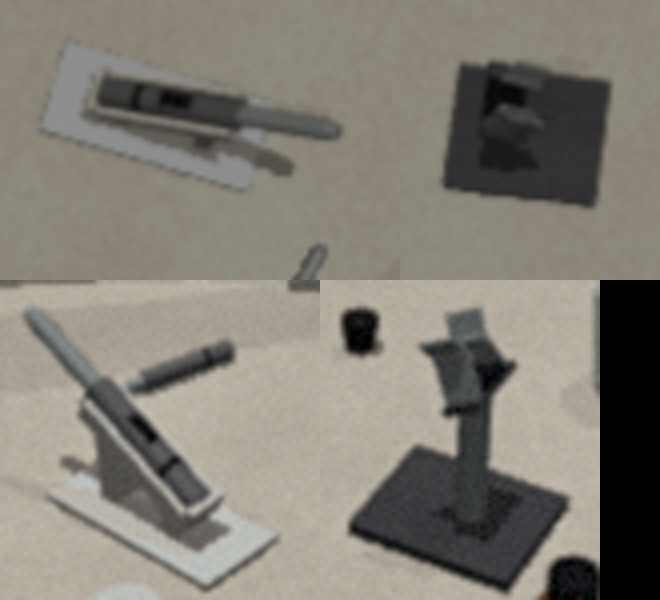

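View pics/m1.png

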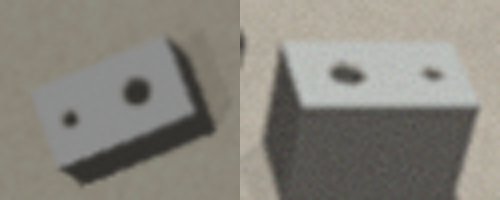

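```bash
python3 - <<'E'
from h import *
T=cam('top');S=cam('scene');W=cam('wrist');s=sense()
print('tip',tri([(T,(370,217.75)),(S,(208,167))]),atz(T,(370,217.75),133))
print('cap',tri([(T,(309.5,208.2)),(S,(250,211.8))]),atz(T,(309.5,208.2),36))
print('bore',tri([(T,(164,217.75)),(S,(412,230.5))]),atz(T,(164,217.75),85))
print('nbore',tri([(T,(147.25,224.75)),(S,(432.75,230.5))]),atz(T,(147.25,224.75),85))
c=np.array([(460,63),(610,80),(597,207),(444,187)],float);c[:,0]-=400
P=np.array([atz(T,q/4+[215,175],12) for q in c]);print(P,P.mean(0),[np.linalg.norm(P[i]-P[i-1]) for i in range(4)])
r=np.array([(66,40),(40,128),(250,190)])/4+[285,185]
print('restfoot',[atz(T,q,8) for q in r])
Rt=R.from_rotvec(s['tool_rot']).as_matrix();print('Rtool',Rt)
print('wristcam in tool',Rt.T@W[2][:3,:3],Rt.T@(W[2][:3,3]-s['position']),W[0][0])
E
```

```text
tip [ 507.73 -348.39  125.32] [ 507.68 -349.44  133.  ]
cap [ 555.05 -184.56   38.51] [ 554.89 -183.27   36.  ]
bore [516.07 253.93  79.11] [515.22 250.92  85.  ]
nbore [494.89 303.37  78.63] [493.91 300.81  85.  ]
[[615.19  63.49  12.  ]
 [601.61 -54.18  12.  ]
 [501.24 -44.88  12.  ]
 [516.56  73.69  12.  ]] [558.65   9.53  12.  ] [np.float64(99.15587397631668), np.float64(118.45192666200673), np.float64(100.80043751086099), np.float64(119.55679236881817)]
restfoot [array([ 602.71, -160.41,    8.  ]), array([ 532.71, -139.79,    8.  ]), array([ 484.35, -301.74,    8.  ])]
Rtool [[ 0.91  0.41 -0.  ]
 [ 0.41 -0.91  0.  ]
 [-0.   -0.   -1.  ]]
wristcam in tool [[-0.   -0.96 -0.29]
 [ 1.   -0.   -0.  ]
 [ 0.   -0.29  0.96]] [  73.85    0.74 -141.49] [291.71   0.   278.16]
```

The crop confirms it: the rod in the rest is the mid-sized one, with a 171 mm horizontal span between its ends (a 195 mm rod at 30° should give 169 mm). Its cap is low, towards +y. Next I'll move to a wrist-camera view over the clip to see which side is upper and refine the measurements.

```bash
cat >> h.py <<'E'
from scipy.linalg import logm
def tool(h,tilt=0.,lean=0.):
    """tool rotation: tool y horizontal; tool x heading h deg when pointing down; tilt>0: tool z swings towards heading h by tilt deg"""
    h=np.radians(h);X=np.array([np.cos(h),np.sin(h),0]);Z=np.array([0,0,-1.]);t=np.radians(tilt)
    z=Z*np.cos(t)+X*np.sin(t);x=X*np.cos(t)-Z*np.sin(t);return np.stack([x,np.cross(z,x),z],1)
def cur():
    s=sense();M=np.eye(4);M[:3,:3]=R.from_rotvec(s['tool_rot']).as_matrix();M[:3,3]=s['position'];return M
def log():
    s=sense();open('log.txt','a').write(repr([list(s['joint_positions']),list(s['position']),list(s['tool_rot'])])+'\n')
def plan(p,Rt,M=None):
    M=cur() if M is None else M;T=np.eye(4);T[:3,:3]=Rt;T[:3,3]=p
    L=np.real(logm(np.linalg.inv(M)@T));v=L[:3,3];w=np.degrees([L[2,1],L[0,2],L[1,0]])
    n=max(np.linalg.norm(v)/48,np.linalg.norm(w)/8.4);print('twist mm',v,'deg',w,'min rows',round(n,2),'| pure shift tool mm',M[:3,:3].T@(np.array(p)-M[:3,3]))
    return v,w
def st():
    s=sense();log();print('t',round(s['t'],2),'p',s['position'],'q',np.round(s['joint_positions'],3),'F',s['force'],'M',s['moment'],'gap',round(s['finger_gap'],1))
E
python3 -c "
from h import *
st();v,w=plan([550,10,300],tool(74));print(v/15,w/15)"
```

```text
t 0.5 p [ 298.78 -660.55  231.25] q [ 1.07  0.6  -0.    1.6   0.    0.94 -0.08] F [ 0.53  0.19 -0.33] M [-0.06  0.03  0.01] gap 85.5
twist mm [ 693.12 -256.27  -68.76] deg [ -0.     0.   -49.66] min rows 15.46 | pure shift tool mm [ 505.26 -507.41  -68.76]
[ 46.21 -17.08  -4.58] [-0.    0.   -3.31]
```

Emit:
{"fn": "play_rows", "kwargs": {
  "increments": [
    [0.046, -0.017, -0.008, 0, 0, -3.3],
    [0.046, -0.017, -0.008, 0, 0, -3.3],
    [0.046, -0.017, -0.008, 0, 0, -3.3],
    [0.046, -0.017, -0.008, 0, 0, -3.3],
    [0.046, -0.017, -0.008, 0, 0, -3.3]
  ]
}}

```text
t: 1.0
position: [448.5, -473.1, 269.6]
tool_rot: [2.946, 1.089, -0.008]
force: [1.2, -0.4, -0.1]
finger_gap: 85.3
```

Emit:
{"fn": "play_rows", "kwargs": {
  "increments": [
    [0.046, -0.017, -0.003, 0, 0, -3.3],
    [0.046, -0.017, -0.003, 0, 0, -3.3],
    [0.046, -0.017, -0.003, 0, 0, -3.3],
    [0.046, -0.017, -0.003, 0, 0, -3.3],
    [0.046, -0.017, -0.003, 0, 0, -3.3]
  ]
}}

```text
t: 1.5
position: [544.1, -243.5, 285.6]
tool_rot: [2.746, 1.516, -0.004]
force: [0.9, -0.0, -0.1]
finger_gap: 85.6
```

```bash
python3 -c "
from h import *
st();v,w=plan([550,10,300],tool(74));print(v/5,w/5)"
```

```text
t 1.5 p [ 544.11 -243.48  285.65] q [ 0.47  0.39 -0.21  1.83  0.11  0.92 -0.35] F [ 0.9  -0.   -0.14] M [ 0.01 -0.09  0.02] gap 85.6
twist mm [234.53 -98.43 -15.03] deg [  0.15   0.27 -16.2 ] min rows 5.31 | pure shift tool mm [ 217.56 -130.04  -15.72]
[ 46.91 -19.69  -3.01] [ 0.03  0.05 -3.24]
```

```bash
cat >> h.py <<'E'
import pickle
def snap(n):
    C=cam('wrist');im=read_camera('wrist');cv2.imwrite(f'pics/{n}.png',cv2.cvtColor(im,cv2.COLOR_RGB2BGR));pickle.dump(C,open(f'{n}.pkl','wb'));return C
E
python3 -c "
from h import *
snap('w1')
for q in ['probe']:
  for d in masks_of(q,'wrist')[:4]: print(q,d['p'],d['extent'])"
```

```text
probe 0.64 [282.8, 208.8, 48.5, 159.4]
```

Emit:
{"fn": "play_rows", "kwargs": {
  "increments": [
    [0.047, -0.016, -0.003, 0, 0, -3.3],
    [0.047, -0.016, -0.003, 0, 0, -3.3],
    [0.047, -0.016, -0.003, 0, 0, -3.3],
    [0.047, -0.016, -0.003, 0, 0, -3.3],
    [0.047, -0.016, -0.003, 0, 0, -3.3]
  ]
}}

```text
t: 2.1
position: [572.0, -1.3, 300.3]
tool_rot: [2.491, 1.902, -0.001]
force: [1.0, -0.1, 0.1]
finger_gap: 85.3
```

Emit:
{"fn": "play_rows", "kwargs": {
  "increments": [
    [0.01, 0, 0, 0, 0, 0],
    [0, 0, 0, 0, 0, 0],
    [0, 0, 0, 0, 0, 0],
    [0, 0, 0, 0, 0, 0],
    [0, 0, 0, 0, 0, 0]
  ]
}}

```text
t: 2.6
position: [574.6, 12.3, 301.1]
tool_rot: [2.486, 1.91, 0.002]
force: [-0.3, 0.4, 0.2]
finger_gap: 85.6
```

```bash
python3 -c "
from h import *
st();snap('w2')
for q in ['clip_seat','jaw_l','jaw_r','clip','stand']:
  for d in masks_of(q,'wrist')[:3]: print(q,d['p'],d['extent'])
a=cv2.imread('pics/w1.png');b=cv2.imread('pics/w2.png')
cv2.imwrite('pics/m2.png',cv2.resize(np.hstack([a[40:400,180:480],b[40:400,130:500]]),None,fx=1.19,fy=1.19))
print(cv2.imread('pics/m2.png').shape)"
```

```text
t 2.6 p [574.64  12.26 301.08] q [ 0.13  0.36 -0.34  1.86  0.15  0.94 -0.54] F [-0.29  0.41  0.23] M [ 0.03 -0.01  0.05] gap 85.6
clip_seat 0.63 [267.2, 197.0, 52.5, 56.6]
clip_seat 0.5 [185.0, 23.6, 79.0, 47.2]
jaw_l 0.74 [254.2, 201.1, 15.9, 50.7]
jaw_l 0.61 [183.8, 23.8, 80.5, 46.5]
jaw_r 0.74 [254.2, 201.1, 15.9, 50.7]
jaw_r 0.61 [183.8, 23.8, 80.5, 46.5]
clip 0.67 [271.2, 175.3, 81.2, 96.6]
clip 0.61 [282.7, 199.6, 11.0, 42.5]
stand 0.93 [184.9, 25.1, 80.5, 48.4]
(428, 797, 3)
```

View pics/m2.png

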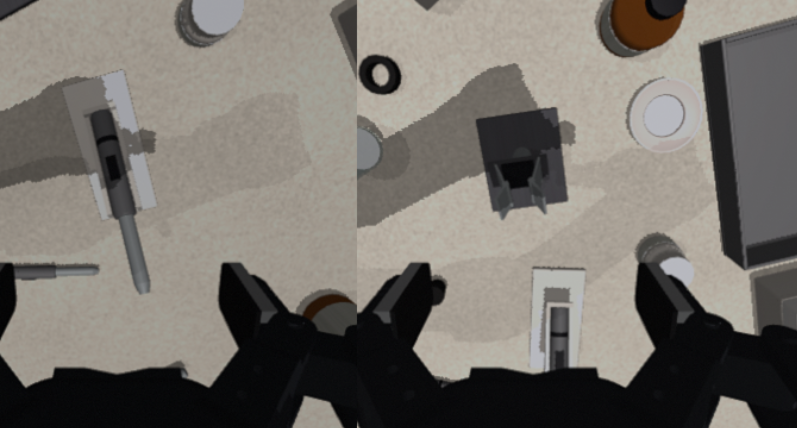

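w1 (left) shows the probe in its rest with the tip at about (143,290). w2 (right) shows the clip seat around (520,180), with the jaws extending down the image (towards -y). To decide the upper side I'll overlay a wireframe of each hypothesis.

```bash
cat >> h.py <<'E'
def frame(o,h,slope):
    h,s=np.radians(h),np.radians(slope);x=np.array([np.cos(h)*np.cos(s),np.sin(h)*np.cos(s),np.sin(s)]);y=np.array([-np.sin(h),np.cos(h),0])
    M=np.eye(4);M[:3,:3]=np.stack([x,y,np.cross(x,y)],1);M[:3,3]=o;return M
def at(M,P): return np.atleast_2d(P)@M[:3,:3].T+M[:3,3]
def jaws():
    L=[]
    for s in(1,-1):
        prof=[(12,-12),(12,0),(8.5,8.5),(19,26)]
        for x in(-14,14): L.append([(x,s*y,z) for y,z in prof])
        for y,z in prof: L.append([(-14,s*y,z),(14,s*y,z)])
    return L
def probe():
    L=[]
    a=np.linspace(0,2*np.pi,25)
    for x,r in[(97.5,12),(-20,12),(-20,8),(-87.5,8),(-97.5,5)]: L.append([(x,r*np.cos(t),r*np.sin(t)) for t in a])
    return L
def draw(im,C,M,L,col,k,u0,v0,w,h):
    o=cv2.resize(im[v0:v0+h,u0:u0+w],None,fx=k,fy=k,interpolation=cv2.INTER_CUBIC) if k else im
    for l in L: cv2.polylines(o,[np.int32(((proj(C,at(M,l))+.5-[u0,v0])*k-.5)*8)],False,col,1,cv2.LINE_AA,3)
    return o
E
python3 - <<'E'
from h import *
W1,W2,S=[pickle.load(open(f'w{i}.pkl','rb')) for i in(1,2)]+[cam('scene')]
w1,w2,s=[cv2.imread(f'pics/{n}.png') for n in('w1','w2','scene0')]
A=frame([558.6,9.5,135],83,30);B=frame([558.6,9.5,135],263,30)
P=frame([531.5,-266.5,85],73.7,-30)
g=(0,255,0)
f=[w2[110:240,210:330]]
def sq(a):return cv2.resize(a,(266,290))
row1=[draw(w2,W2,A,[],g,3,225,130,88,96),draw(w2,W2,A,jaws(),g,3,225,130,88,96),draw(w2,W2,B,jaws(),g,3,225,130,88,96)]
row2=[draw(s,S,A,jaws(),g,6,297,182,44,48),draw(s,S,B,jaws(),g,6,297,182,44,48),draw(w1,W1,P,probe(),g,1.6,220,120,165,180)]
cv2.imwrite('pics/m3.png',np.vstack([np.hstack([x[:288,:264] for x in r]) for r in(row1,row2)]))
E
```

```text
(no output)
```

View pics/m3.png

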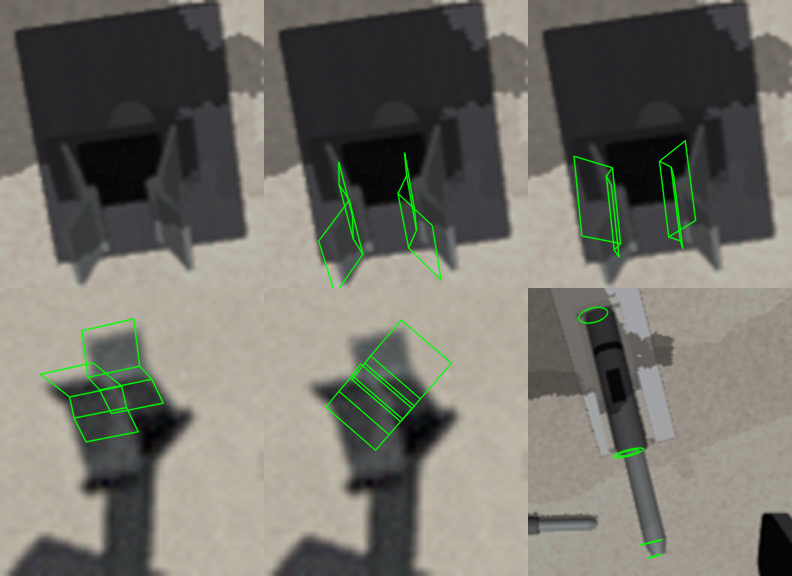

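Hypothesis A (upper side at +y, heading 83°) matches the shape in both views, with a shift of about 5 mm. The probe's cap direction therefore stays towards +y and only needs pitching by 60°. I'll refine the clip position and plan the pre-grasp.

```bash
python3 - <<'E'
from h import *
W2=pickle.load(open('w2.pkl','rb'))
c=np.array([atz(W2,(225+u/3,130+v/3),12) for u,v in[(15,32),(217,3),(247,237),(58,263)]]);print(c,c.mean(0),[np.linalg.norm(c[i]-c[i-1]) for i in range(4)])
u0=proj(W2,[[558.6,9.5,145]])[0];print('seat shifted',atz(W2,u0+[3.7,-2.4],145))
st()
Rg=tool(73.3,-30);P=frame([531.5,-266.5,85],73.3,-30)
g=at(P,[-40,0,0])[0]+17*Rg[:,2];print('grasp TCP',g,'pre',g-90*Rg[:,2])
v,w=plan(g-90*Rg[:,2],Rg);print(v/7,w/7)
E
```

```text
[[522.57  75.46  12.  ]
 [619.35  63.5   12.  ]
 [606.42 -53.26  12.  ]
 [508.66 -41.53  12.  ]] [564.25  11.04  12.  ] [np.float64(117.81015902636369), np.float64(97.51609226021004), np.float64(117.47179898838655), np.float64(98.46129478500296)]
seat shifted [563.07  11.01 145.  ]
t 2.9 p [574.65  13.73 301.17] q [ 0.13  0.36 -0.34  1.86  0.15  0.94 -0.54] F [0.09 0.47 0.2 ] M [0.06 0.04 0.04] gap 85.2
grasp TCP [ 519.1  -307.82   90.28] pre [ 532.03 -264.72  168.22]
twist mm [-238.06   34.37  203.44] deg [  0.85 -29.85   1.77] min rows 6.56 | pure shift tool mm [-279.75   29.06  133.86]
[-34.01   4.91  29.06] [ 0.12 -4.26  0.25]
```

Emit:
{"fn": "play_rows", "kwargs": {
  "increments": [
    [-0.034, 0.005, 0.029, 0.1, -4.3, 0.25],
    [-0.034, 0.005, 0.029, 0.1, -4.3, 0.25],
    [-0.034, 0.005, 0.029, 0.1, -4.3, 0.25],
    [-0.034, 0.005, 0.029, 0.1, -4.3, 0.25],
    [-0.034, 0.005, 0.029, 0.1, -4.3, 0.25]
  ],
  "gripper": 0.7,
  "newtons": 60
}}

```text
t: 3.4
position: [552.8, -177.6, 185.7]
tool_rot: [2.291, 1.728, -0.435]
force: [-0.2, -0.4, 0.1]
finger_gap: 59.8
```

```bash
python3 - <<'E'
from h import *
st()
v,w=plan([ 532.03, -264.72,  168.22],tool(73.3,-30));print(v/5,w/5)
E
```

```text
t 3.4 p [ 552.81 -177.62  185.66] q [ 0.07  0.52 -0.1   1.98  0.58  0.83 -0.73] F [-0.2  -0.42  0.11] M [ 0.35 -0.12  0.03] gap 59.8
twist mm [-72.8    4.32  54.93] deg [ 0.97 -8.04  0.51] min rows 1.9 | pure shift tool mm [-76.43   3.56  49.68]
[-14.56   0.86  10.99] [ 0.19 -1.61  0.1 ]
```

Emit:
{"fn": "play_rows", "kwargs": {
  "increments": [
    [-0.026, 0.001, 0.017, 0.3, -2.7, 0.2],
    [-0.024, 0.001, 0.018, 0.3, -2.7, 0.2],
    [-0.024, 0.001, 0.018, 0.3, -2.7, 0.1],
    [0, 0, 0, 0, 0, 0],
    [0, 0, 0, 0, 0, 0]
  ]
}}

```text
t: 3.9
position: [528.0, -270.8, 164.7]
tool_rot: [2.217, 1.647, -0.612]
force: [-0.1, 1.2, 0.1]
finger_gap: 59.8
```

```bash
python3 - <<'E'
from h import *
st()
C=snap('w3');im=cv2.imread('pics/w3.png')
for d in masks_of('probe','wrist')[:4]: print(d['p'],d['extent'])
P=frame([531.5,-266.5,85],73.3,-30)
o=draw(im,C,P,probe(),(0,255,0),1,0,0,560,420)
cv2.imwrite('pics/m4.png',o)
v,w=plan([ 519.1 ,-307.82 ,  90.28],tool(73.3,-30));print(v/5,w/5)
E
```

```text
t 3.9 p [ 527.99 -270.82  164.7 ] q [ 0.08  0.58  0.02  2.01  0.74  0.81 -0.79] F [-0.07  1.15  0.08] M [ 0.54 -0.13 -0.08] gap 59.8
0.8 [288.5, 145.7, 36.7, 291.3]
0.78 [163.8, 185.4, 132.2, 37.3]
0.65 [251.8, 295.0, 69.8, 28.3]
twist mm [ 4.72  2.27 83.84] deg [-0.29  0.66  0.02] min rows 1.75 | pure shift tool mm [ 5.2   2.49 83.81]
[ 0.94  0.45 16.77] [-0.06  0.13  0.  ]
```

View pics/m4.png

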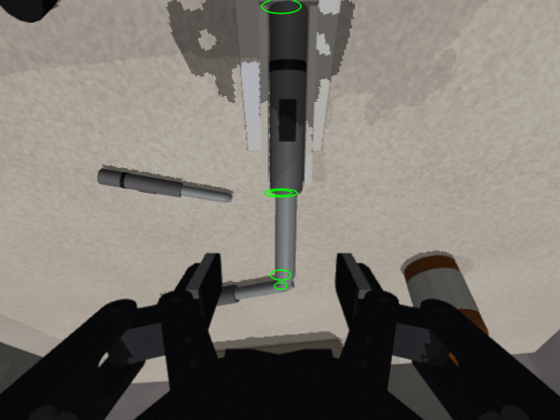

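The mid-sized rod is between the open fingers. It lies about 6 px (5 mm) right of the model at (287,193), the same +x bias seen on the clip. I'll correct tool y by +7 mm, descend and grip.

Emit:
{"fn": "play_rows", "kwargs": {
  "increments": [
    [0.003, 0.004, 0.02, 0, 0.4, 0],
    [0.002, 0.003, 0.022, 0, 0.3, 0],
    [0.001, 0.001, 0.022, 0, 0, 0],
    [0, 0, 0.016, 0, 0, 0],
    [0, 0, 0.003, 0, 0, 0]
  ]
}}

```text
t: 4.5
position: [530.7, -303.7, 90.6]
tool_rot: [2.222, 1.658, -0.581]
force: [-1.3, 1.3, -0.2]
finger_gap: 59.6
```

```bash
python3 - <<'E'
from h import *
st()
P=frame([536,-268,85],73.3,-30)
M=cur();g=M[:3,3]-19*M[:3,2];print('grasp pt in rod frame',(g-P[:3,3])@P[:3,:3])
E
```

```text
t 4.5 p [ 530.66 -303.7    90.64] q [ 0.12  0.7   0.07  2.04  0.84  0.65 -0.86] F [-1.33  1.29 -0.24] M [ 0.47 -0.15  0.  ] gap 59.6
grasp pt in rod frame [-33.94  -5.04   6.02]
```

Emit:
{"fn": "play_rows", "kwargs": {
  "increments": [
    [-0.003, -0.003, 0.004, 0, 0, 0],
    [-0.001, -0.001, 0.001, 0, 0, 0],
    [0, 0, 0, 0, 0, 0],
    [0, 0, 0, 0, 0, 0],
    [0, 0, 0, 0, 0, 0]
  ]
}}

```text
t: 5.0
position: [527.0, -306.5, 90.6]
tool_rot: [2.22, 1.659, -0.574]
force: [0.3, -0.2, -0.7]
finger_gap: 59.9
```

```bash
python3 - <<'E'
from h import *
st()
P=frame([536,-268,85],73.3,-30)
M=cur();g=M[:3,3]-19*M[:3,2];print('grasp pt in rod frame',(g-P[:3,3])@P[:3,:3])
C=snap('w4');m=masks_of('probe','wrist');print([(d['p'],d['extent']) for d in m[:3]])
r=m[0]['region']
for v in (60,100,140,180,200): 
  u=np.where(r[v])[0]
  if len(u): print(v,u.min(),u.max())
print('tool-axis proj',proj(C,[M[:3,3]-k*M[:3,2] for k in(0,19)]))
E
```

```text
t 5.0 p [ 527.02 -306.51   90.56] q [ 0.12  0.69  0.07  2.05  0.85  0.64 -0.87] F [ 0.32 -0.21 -0.66] M [ 0.52 -0.14  0.01] gap 59.9
grasp pt in rod frame [-37.18  -2.27   4.08]
[(0.73, [113.1, 216.2, 179.8, 45.0]), (0.59, [248.9, 335.8, 81.1, 25.9]), (0.58, [271.1, 178.5, 63.4, 357.0])]
200 26 57
tool-axis proj [[276.67 265.87]
 [276.47 284.63]]
```

Emit:
{"fn": "play_rows", "kwargs": {
  "increments": [
    [0, 0, 0.003, 0, 0, 0],
    [0, 0, 0, 0, 0, 0],
    [0, 0, 0, 0, 0, 0],
    [0, 0, 0, 0, 0, 0],
    [0, 0, 0, 0, 0, 0]
  ],
  "gripper": 0,
  "newtons": 80
}}

```text
t: 5.6
position: [524.0, -307.7, 87.6]
tool_rot: [2.222, 1.659, -0.58]
force: [0.9, 0.8, 2.8]
finger_gap: 13.4
```

Emit:
{"fn": "play_rows", "kwargs": {
  "increments": [
    [0, 0, 0, 0, 0, 0],
    [0, 0, -0.004, 0, 0, 0],
    [0, 0, -0.01, 0, 0, 0],
    [0, 0, -0.015, 0, 0, 0],
    [0, 0, -0.015, 0, 0, 0]
  ]
}}

```text
t: 6.1
position: [530.0, -286.0, 127.1]
tool_rot: [2.223, 1.66, -0.582]
force: [-0.3, 0.7, -1.2]
finger_gap: 13.9
```

```bash
python3 - <<'E'
from h import *
st()
E
```

```text
t 6.1 p [ 530.04 -286.01  127.1 ] q [ 0.11  0.64  0.03  2.03  0.79  0.72 -0.82] F [-0.29  0.71 -1.22] M [ 0.57 -0.16  0.01] gap 13.9
```

```bash
cat > geo.py <<'E'
from h import *
P=frame([536,-268,85],73.3,-30)
G=np.eye(4);G[:3,:3]=R.from_rotvec([2.222,1.659,-.58]).as_matrix();G[:3,3]=[524,-307.7,87.6]
RT=np.linalg.inv(P)@G  # tool in rod frame
RT[1,3]=0
A=frame([563.5,11,135],83.4,30)
def goal(off,A=A): # tool pose with rod at offset 'off' in clip frame
    M=A.copy();M[:3,3]=at(A,off)[0];return M@RT
E
python3 - <<'E'
from geo import *
print('tool in rod',RT)
T=goal([0,0,60]);print(T)
st()
c=cur();m=c.copy();m[2,3]+=130
v,w=plan(T[:3,3]+[0,0,40],T[:3,:3]);n=9;print(v/n,w/n)
E
```

```text
tool in rod [[  1.     0.     0.01 -37.22]
 [  0.    -1.    -0.01   0.  ]
 [  0.01   0.01  -1.   -18.49]
 [  0.     0.     0.     1.  ]]
[[  0.1    0.99   0.06 557.41]
 [  0.86  -0.12   0.5  -41.64]
 [  0.51   0.01  -0.86 152.34]
 [  0.     0.     0.     1.  ]]
t 6.1 p [ 530.04 -286.01  127.1 ] q [ 0.11  0.64  0.03  2.03  0.79  0.72 -0.82] F [-0.29  0.71 -1.22] M [ 0.57 -0.16  0.01] gap 13.9
twist mm [257.43 -23.83 -65.5 ] deg [ -0.13  59.89 -10.26] min rows 7.23 | pure shift tool mm [ 178.74  -42.9  -175.88]
[28.6  -2.65 -7.28] [-0.01  6.65 -1.14]
```

Emit:
{"fn": "play_rows", "kwargs": {
  "increments": [
    [-0.02, 0, -0.035, 0, 0, 0],
    [-0.02, 0, -0.035, 0, 4, 0],
    [-0.018, 0, -0.035, 0, 8, 0],
    [-0.012, 0, -0.03, 0, 8, -1],
    [0, 0, 0, 0, 8, -1]
  ]
}}

```text
t: 6.6
position: [535.9, -276.8, 292.4]
tool_rot: [2.453, 1.951, -0.003]
force: [-0.3, 0.9, -2.3]
finger_gap: 13.3
```

```bash
python3 - <<'E'
from geo import *
st();T=goal([0,0,60])
v,w=plan(T[:3,3]+[0,0,40],T[:3,:3]);n=8;print(v/n,w/n)
C=snap('w5');m=masks_of('probe','wrist');print([(d['p'],d['extent']) for d in m[:3]])
E
```

```text
t 6.6 p [ 535.93 -276.79  292.42] q [ 0.58  0.4  -0.28  1.81  0.14  0.94  0.01] F [-0.31  0.89 -2.3 ] M [-0.   -0.   -0.03] gap 13.3
twist mm [203.71 -18.53 159.95] deg [ 1.61 30.91 -6.19] min rows 5.41 | pure shift tool mm [234.54 -32.45  98.54]
[25.46 -2.32 19.99] [ 0.2   3.86 -0.77]
[(0.89, [274.8, 178.2, 65.7, 356.3]), (0.68, [260.1, 344.8, 10.6, 15.1]), (0.6, [183.2, 221.7, 91.1, 35.7])]
```

Emit:
{"fn": "play_rows", "kwargs": {
  "increments": [
    [0.032, -0.003, 0.01, 0.2, 5, -0.8],
    [0.032, -0.003, 0.014, 0.2, 5, -0.8],
    [0.032, -0.003, 0.018, 0.2, 5, -0.8],
    [0.032, -0.003, 0.022, 0.2, 5, -0.8],
    [0.032, -0.003, 0.024, 0.2, 5, -0.8]
  ]
}}

```text
t: 7.2
position: [552.0, -105.6, 232.0]
tool_rot: [-2.16, -1.82, -0.469]
force: [-0.0, 0.3, -1.0]
finger_gap: 14.1
```

```bash
python3 - <<'E'
from geo import *
st();T=goal([0,0,60])
v,w=plan(T[:3,3]+[0,0,40],T[:3,:3]);n=5;print(v/n,w/n)
E
```

```text
t 7.2 p [ 551.98 -105.64  232.03] q [ 0.7   0.51 -0.53  1.94 -0.25  0.79  0.23] F [-0.03  0.35 -0.97] M [-0.52  0.04  0.  ] gap 14.1
twist mm [38.46 -3.78 64.91] deg [ 0.97  5.93 -2.94] min rows 1.57 | pure shift tool mm [41.62 -5.36 62.77]
[ 7.69 -0.76 12.98] [ 0.19  1.19 -0.59]
```

Emit:
{"fn": "play_rows", "kwargs": {
  "increments": [
    [0.012, -0.001, 0.02, 0.3, 2, -1],
    [0.012, -0.001, 0.02, 0.3, 2, -1],
    [0.008, -0.001, 0.015, 0.3, 1.5, -0.8],
    [0.003, 0, 0.005, 0, 0, 0],
    [0, 0, 0, 0, 0, 0]
  ]
}}

```text
t: 7.7
position: [553.5, -36.8, 191.2]
tool_rot: [-2.032, -1.827, -0.547]
force: [0.2, 0.2, -0.6]
finger_gap: 13.5
```

```bash
python3 - <<'E'
from geo import *
st();T=goal([0,0,60])
v,w=plan(T[:3,3],T[:3,:3])
C=snap('w6');im=cv2.imread('pics/w6.png')
M=cur()@np.linalg.inv(RT)
print('rod in clip',np.linalg.inv(A)@M[:,3])
o=draw(im,C,A,jaws(),(0,255,0),1,0,0,560,420)
o=draw(o,C,M,probe(),(0,0,255),0,0,0,560,420) if 0 else o
for l in probe(): cv2.polylines(o,[np.int32(proj(C,at(M,l)))],False,(0,0,255),1)
cv2.imwrite('pics/m5.png',o)
E
```

```text
t 7.7 p [553.48 -36.83 191.19] q [ 0.68  0.6  -0.61  2.   -0.32  0.69  0.29] F [ 0.18  0.18 -0.57] M [-0.67  0.09 -0.01] gap 13.5
twist mm [-23.44   4.41  31.28] deg [-0.83  0.2   0.27] min rows 0.82 | pure shift tool mm [-23.4    4.58  31.29]
rod in clip [22.88  4.19 91.76  1.  ]
```

View pics/m5.png

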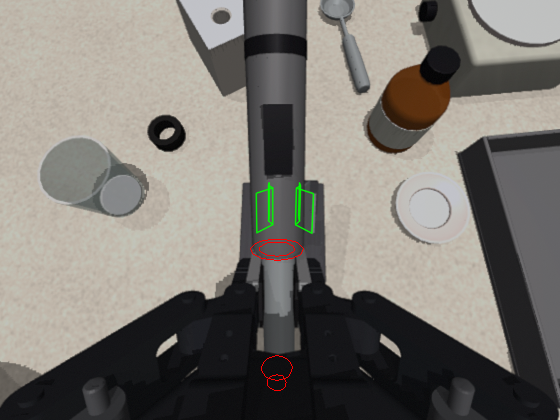

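```bash
python3 - <<'E'
from geo import *
C=pickle.load(open('w6.pkl','rb'));F=frame([563.5,11,12],83.4,0);F2=frame([563.5,11,0],83.4,0)
print(proj(C,at(F,[[60,50,0],[60,-50,0],[0,50,0],[0,-50,0]])),proj(C,at(F2,[[60,50,0],[60,-50,0]])))
im=cv2.imread('pics/w6.png')
for y in(190,205): print(y,im[y,228:340].mean(1).astype(int).tolist())
b=masks_of('stand_hole0','wrist') 
W=[(d['p'],d['extent']) for d in b[:3]];print(W)
E
```

```text
[[241.68 181.64]
 [323.49 182.29]
 [239.68 230.09]
 [324.88 230.84]] [[242.87 184.79]
 [322.09 185.42]]
190 [187, 186, 186, 186, 185, 183, 183, 186, 188, 190, 190, 191, 188, 164, 99, 63, 65, 68, 69, 68, 68, 61, 47, 51, 60, 66, 68, 71, 73, 75, 77, 80, 81, 82, 85, 86, 89, 91, 94, 95, 97, 97, 97, 98, 98, 97, 99, 100, 99, 100, 100, 98, 96, 94, 91, 91, 90, 89, 88, 88, 87, 86, 85, 84, 84, 82, 80, 78, 75, 73, 70, 68, 65, 62, 57, 50, 60, 81, 80, 78, 77, 70, 57, 55, 54, 55, 54, 54, 55, 57, 64, 67, 68, 68, 69, 103, 161, 187, 186, 184, 185, 184, 182, 183, 185, 185, 184, 184, 184, 183, 182, 182]
205 [185, 186, 186, 186, 186, 187, 187, 186, 185, 185, 186, 187, 185, 157, 76, 67, 68, 69, 70, 69, 69, 68, 59, 47, 55, 64, 68, 70, 73, 74, 77, 78, 80, 82, 83, 86, 88, 91, 93, 94, 95, 95, 96, 95, 97, 97, 97, 97, 98, 98, 99, 96, 95, 92, 91, 91, 90, 89, 88, 87, 87, 86, 85, 83, 82, 82, 80, 78, 76, 72, 70, 67, 64, 61, 56, 49, 61, 77, 79, 78, 77, 78, 77, 82, 103, 122, 121, 102, 60, 60, 68, 69, 69, 70, 69, 85, 136, 179, 184, 182, 181, 183, 186, 183, 178, 174, 171, 169, 169, 169, 169, 168]
[(0.76, [212.2, 45.8, 69.1, 91.5]), (0.69, [312.3, 208.3, 9.8, 53.3])]
```

The foot edges in the wrist picture (241.5 and 323.5 px) match the model (241.7 and 323.4), so the clip position holds. Next I align, then insert.

Emit:
{"fn": "play_rows", "kwargs": {
  "increments": [
    [-0.012, 0.002, 0.015, -0.4, 0.1, 0.1],
    [-0.01, 0.002, 0.015, -0.4, 0.1, 0.1],
    [0, 0, 0.003, 0, 0, 0],
    [0, 0, 0, 0, 0, 0],
    [0, 0, 0, 0, 0, 0]
  ],
  "newtons": 110
}}

```text
t: 8.3
position: [560.3, -44.2, 154.9]
tool_rot: [-2.052, -1.826, -0.567]
force: [-0.1, 0.6, 0.0]
finger_gap: 12.7
```

```bash
cat >> geo.py <<'E'
def rep():
    st();M=cur()@np.linalg.inv(RT);X=np.linalg.inv(A)@M;s=sense()
    print('rod in clip',X[:3,3],'ang deg',np.degrees(R.from_matrix(X[:3,:3]).as_rotvec()),'F in clip',A[:3,:3].T@s['force'])
    T=goal([0,0,0]);plan(T[:3,3],T[:3,:3])
E
python3 - <<'E'
from geo import *
rep()
E
```

```text
t 8.3 p [560.35 -44.16 154.87] q [ 0.68  0.65 -0.61  2.02 -0.31  0.6   0.31] F [-0.12  0.64  0.02] M [-0.61  0.05 -0.  ] gap 12.7
rod in clip [-0.49 -3.03 63.01] ang deg [-0.51  0.39  0.03] F in clip [ 0.55  0.19 -0.3 ]
twist mm [ 0.22 -3.85 63.24] deg [0.51 0.39 0.03] min rows 1.32 | pure shift tool mm [ 0.43 -4.13 63.22]
```

Emit:
{"fn": "play_rows", "kwargs": {
  "increments": [
    [0, -0.002, 0.012, 0, 0, 0],
    [0, 0, 0.012, 0, 0, 0],
    [0, 0, 0.008, 0, 0, 0],
    [0, 0, 0, 0, 0, 0],
    [0, 0, 0, 0, 0, 0]
  ]
}}

```text
t: 8.8
position: [561.2, -26.1, 126.4]
tool_rot: [-2.052, -1.828, -0.568]
force: [0.9, 0.1, -0.2]
finger_gap: 12.8
```

```bash
python3 -c "
from geo import *
rep()"
```

```text
t 8.8 p [561.24 -26.15 126.36] q [ 0.64  0.69 -0.61  2.05 -0.31  0.52  0.31] F [ 0.95  0.15 -0.17] M [-0.61  0.12 -0.02] gap 12.8
rod in clip [ 0.86 -1.76 29.3 ] ang deg [-0.58  0.44  0.12] F in clip [ 0.14 -0.92 -0.28]
twist mm [-0.89 -2.34 29.56] deg [0.58 0.44 0.13] min rows 0.62 | pure shift tool mm [-0.77 -2.49 29.55]
```

Emit:
{"fn": "play_rows", "kwargs": {
  "increments": [
    [0, -0.001, 0.005, 0, 0, 0],
    [0, 0, 0.005, 0, 0, 0],
    [0, 0, 0.005, 0, 0, 0],
    [0, 0, 0.004, 0, 0, 0],
    [0, 0, 0, 0, 0, 0]
  ]
}}

```text
t: 9.3
position: [561.6, -16.3, 109.0]
tool_rot: [-2.053, -1.828, -0.568]
force: [-1.0, 0.5, 0.3]
finger_gap: 12.7
```

```bash
python3 -c "
from geo import *
rep()"
```

```text
t 9.3 p [561.6  -16.27 108.95] q [ 0.62  0.72 -0.61  2.06 -0.31  0.47  0.31] F [-1.    0.52  0.34] M [-0.54  0.23  0.13] gap 12.7
rod in clip [ 0.69 -0.99  9.28] ang deg [-0.59  0.45  0.1 ] F in clip [0.52 1.06 0.09]
twist mm [-0.6  -1.35  9.56] deg [0.59 0.45 0.11] min rows 0.2 | pure shift tool mm [-0.56 -1.4   9.56]
```

Emit:
{"fn": "play_rows", "kwargs": {
  "increments": [
    [0, 0, 0.003, 0, 0, 0],
    [0, 0, 0.003, 0, 0, 0],
    [0, 0, 0.003, 0, 0, 0],
    [0, 0, 0.002, 0, 0, 0],
    [0, 0, 0, 0, 0, 0]
  ]
}}

```text
t: 9.8
position: [562.3, -11.5, 99.6]
tool_rot: [-2.054, -1.828, -0.567]
force: [-5.0, -3.3, 11.2]
finger_gap: 12.7
```

```bash
python3 -c "
from geo import *
rep()"
```

```text
t 9.8 p [562.28 -11.55  99.59] q [ 0.61  0.73 -0.6   2.07 -0.31  0.45  0.31] F [-4.96 -3.28 11.21] M [0.36 0.54 0.53] gap 12.7
rod in clip [ 0.15 -1.13 -1.24] ang deg [-0.61  0.5   0.08] F in clip [ 2.29  4.55 11.62]
twist mm [ 0.02 -1.37 -0.93] deg [0.61 0.5  0.09] min rows 0.09 | pure shift tool mm [ 0.01 -1.36 -0.94]
```

```bash
python3 - <<'E'
from geo import *
C=snap('w7');im=cv2.imread('pics/w7.png')
s=read_camera('scene');s=cv2.cvtColor(s,cv2.COLOR_RGB2BGR);cv2.imwrite('pics/s7.png',s);S=cam('scene')
B=A.copy()
a=cv2.resize(im[120:330,180:380],None,fx=2,fy=2,interpolation=3)
k=5;u0,v0=285,160;b=cv2.resize(s[v0:v0+84,u0:u0+80],None,fx=5,fy=5,interpolation=3)
L=proj(S,at(A,[[97.5,0,0],[-97.5,0,0],[14,0,26],[14,0,-12]]));print(L)
cv2.imwrite('pics/m6.png',np.hstack([a,b]))
E
```

```text
[[347.61 194.44]
 [286.53 207.01]
 [315.33 191.4 ]
 [321.61 204.22]]
```

View pics/m6.png

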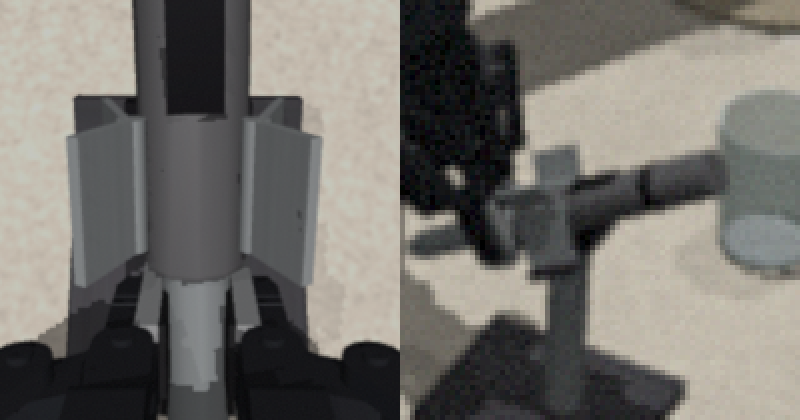

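```bash
python3 - <<'E'
from geo import *
C=pickle.load(open('w7.pkl','rb'))
f=lambda p:(proj(C,at(A,p))-[180,120])*2
for y in (8.5,9.5,12,14): print('lip',y,f([[14,y,8.5],[14,-y,8.5],[-14,y,8.5],[-14,-y,8.5]]).round().tolist())
print('flare top closed/1/5',f([[14,19,26],[14,-19,26],[-14,19,26],[-14,-19,26],[-14,20,26],[-14,-20,26],[-14,24,26],[-14,-24,26]]).round().tolist())
for z in(0,4,8): print('step edges z',z,f([[-20,12,z],[-20,-12,z]]).round().tolist())
E
```

```text
lip 8.5 [[145.0, 117.0], [231.0, 117.0], [148.0, 249.0], [228.0, 248.0]]
lip 9.5 [[140.0, 117.0], [236.0, 117.0], [143.0, 249.0], [233.0, 248.0]]
lip 12 [[127.0, 117.0], [249.0, 117.0], [131.0, 249.0], [245.0, 248.0]]
lip 14 [[117.0, 117.0], [259.0, 117.0], [122.0, 249.0], [254.0, 248.0]]
flare top closed/1/5 [[76.0, 136.0], [301.0, 136.0], [84.0, 287.0], [292.0, 286.0], [79.0, 287.0], [298.0, 286.0], [57.0, 287.0], [320.0, 286.0]]
step edges z 0 [[136.0, 258.0], [241.0, 258.0]]
step edges z 4 [[134.0, 266.0], [242.0, 265.0]]
step edges z 8 [[132.0, 274.0], [244.0, 273.0]]
```

The jaw lips measure about ±9.6 mm apart, against 9.5 mm expected with the probe home. Together with the 11.6 N floor force, this says it is home. I'll release and back off, and meanwhile fit a kinematic model from the logged poses to check what is reachable for the stand.

Emit:
{"fn": "play_rows", "kwargs": {
  "increments": [
    [0, 0, 0, 0, 0, 0],
    [0, 0, 0, 0, 0, 0],
    [0, 0, 0, 0, 0, 0],
    [0, 0, -0.01, 0, 0, 0],
    [0, 0, -0.02, 0, 0, 0]
  ],
  "gripper": 0.7
}}

```text
t: 10.4
position: [559.8, -25.2, 125.2]
tool_rot: [-2.051, -1.828, -0.567]
force: [-0.7, -0.4, 0.6]
finger_gap: 59.4
```

```bash
cat > kin.py <<'E'
from h import *
from scipy.optimize import least_squares
import itertools,os
def fk(q,prm,sg):
    a=prm[:24].reshape(8,3)*1000;M=np.eye(3);p=a[0].copy()
    for i in range(7):
        ax='z' if i%2==0 else 'y'
        M=M@R.from_euler(ax,sg[i]*q[i]).as_matrix();p=p+M@a[i+1]
    return p,M@R.from_rotvec(prm[24:27]).as_matrix()
def load(): return [[np.array(x) for x in eval(l)] for l in open('log.txt')]
def fit(sg,D,x0,reg=3e-3):
    def r(x):
        o=[]
        for q,p,rv in D:
            pp,RR=fk(q,x,sg);o+=list((pp-p)/2)+list((R.from_matrix(RR).inv()*R.from_rotvec(rv)).as_rotvec()*200)
        return np.array(o+list((x-x0)/reg*.05))
    return least_squares(r,x0)
E
python3 - <<'E'
from kin import *
D=load();print(len(D));best=[]
x0=np.zeros(27);x0[2]=.3;x0[11]=.4;x0[17]=.4;x0[23]=.25
for s in itertools.product([1,-1],repeat=4):
    sg=[s[0],1,s[1],1,s[2],1,s[3]]
    for yaw in(0,np.pi/2,-np.pi/2):
        x=x0.copy();x[26]=yaw;f=fit(sg,D,x);best.append((f.cost,sg,f.x))
best.sort(key=lambda b:b[0]);
for b in best[:3]: print(b[0],b[1],b[2][:24].reshape(8,3).round(3).tolist(),b[2][24:])
pickle.dump(best[0],open('kin.pkl','wb'))
c,sg,x=best[0];print([round(float(np.linalg.norm(fk(q,x,sg)[0]-p)),1) for q,p,rv in D])
E
python3 -c "
from geo import *
rep()"
```

```text
17
4.580179337424333 [-1, 1, -1, 1, -1, 1, -1] [[-0.007, -0.002, 0.296], [-0.002, -0.012, -0.004], [0.017, -0.012, 0.116], [-0.008, -0.013, 0.516], [-0.016, -0.013, 0.017], [0.009, -0.0, 0.417], [-0.003, -0.0, 0.038], [-0.004, 0.001, 0.288]] [ 0.   -0.    1.57]
347.1348441363607 [-1, 1, -1, 1, -1, 1, -1] [[-0.007, -0.002, 0.296], [-0.002, -0.012, -0.004], [0.017, -0.012, 0.116], [-0.008, -0.013, 0.516], [-0.016, -0.013, 0.017], [0.009, -0.0, 0.417], [-0.003, -0.0, 0.038], [-0.004, 0.001, 0.288]] [ 0.   -0.    1.57]
1374.7988385331705 [-1, 1, -1, 1, -1, 1, -1] [[-0.007, -0.002, 0.296], [-0.002, -0.012, -0.004], [0.017, -0.012, 0.116], [-0.008, -0.013, 0.516], [-0.016, -0.013, 0.017], [0.009, -0.0, 0.417], [-0.003, -0.0, 0.038], [-0.004, 0.001, 0.288]] [ 0.   -0.   -4.71]
[0.4, 0.5, 0.2, 0.2, 0.1, 0.2, 0.2, 0.2, 0.1, 0.1, 0.4, 0.6, 0.3, 0.1, 0.2, 0.3, 0.4]
t 10.4 p [559.8  -25.19 125.21] q [ 0.64  0.69 -0.61  2.05 -0.31  0.52  0.31] F [-0.7  -0.38  0.56] M [-0.52  0.09 -0.01] gap 59.4
rod in clip [ 0.95 -0.25 27.93] ang deg [-0.48  0.4   0.13] F in clip [-0.11  0.65  0.71]
twist mm [-1.   -0.77 28.18] deg [0.47 0.4  0.13] min rows 0.59 | pure shift tool mm [-0.9  -0.89 28.18]
```

```bash
cat >> kin.py <<'E'
_,SG,X=pickle.load(open('kin.pkl','rb')) if os.path.exists('kin.pkl') else (0,0,0)
LO=np.array([-2.57,-.35,-1.29,.11,-1.05,.11,-2.63]);HI=np.array([2.57,1.97,1.29,2.56,4.19,1.86,2.63])
def ik(p,Rt,q0,w=.02):
    def r(q):
        pp,RR=fk(q,X,SG);return np.concatenate([(pp-p)/2,(R.from_matrix(RR).inv()*R.from_matrix(Rt)).as_rotvec()*100,(q-q0)*w])
    f=least_squares(r,np.clip(q0,LO+.02,HI-.02),bounds=(LO+.01,HI-.01));e=r(f.x);return f.x,np.abs(e[:3]).max()*2,np.abs(e[3:6]).max()
E
python3 - <<'E'
from kin import *
from geo import A
q=sense()['joint_positions'];mid=np.array([520,252,85-55+97.5]);g=40
for th in(30,45,60,80):
    Rc=tool(83.4,th-60);gp=at(A,[g,0,0])[0];qc,e,a=ik(gp+17*Rc[:,2],Rc,q)
    print('th',th,'clip',qc.round(2),round(e,1),round(a,1),'margin',np.minimum(qc-LO,HI-qc).min().round(2))
    for h in(83,60,30,0,-30,110,150):
        # stepwise from clip pose, heading h
        qq=qc;n=8
        for k in range(1,n+1):
            t=k/n;hh=83.4+(h-83.4)*t;tt=th-60+60*t
            Rs=tool(hh,tt);p=(gp+17*Rc[:,2])*(1-t)+t*(mid+[0,0,g]+17*tool(h,th)[:,2])+[0,0,80*np.sin(np.pi*t)]
            qq,e,a=ik(p,Rs,qq)
        print('  h',h,qq.round(2),round(e,1),round(a,1),np.minimum(qq-LO,HI-qq).min().round(2))
E
```

```text
th 30 clip [-0.47  0.65  0.09  1.95  0.53  0.89 -0.92] 0.0 0.0 margin 0.61
  h 83 [ 0.2   0.63 -0.73  2.16 -0.24  0.22 -0.27] 0.0 0.0 0.11
  h 60 [-0.05  0.52 -0.44  2.24 -1.04  0.12  0.11] 3.6 4.7 0.01
  h 30 [-0.65  0.46  0.19  2.26 -1.04  0.12 -0.53] 9.3 15.4 0.01
  h 0 [-1.19  0.6   0.75  2.27 -1.04  0.12 -1.17] 5.5 7.9 0.01
  h -30 [-1.36  0.73  0.91  2.2  -0.33  0.23 -2.44] 0.0 0.0 0.12
  h 110 [ 0.2   0.69 -0.72  2.   -0.17  0.57  0.1 ] 0.0 0.0 0.46
  h 150 [ 0.09  0.78 -0.71  1.76  0.03  1.01  0.5 ] 0.0 0.0 0.58
th 45 clip [-0.34  0.58  0.06  2.    0.33  0.7  -0.67] 0.0 0.0 margin 0.56
  h 83 [ 0.44  0.8  -0.95  2.22 -0.98  0.12  0.62] 0.0 0.0 0.01
  h 60 [ 0.32  0.67 -0.81  2.22 -1.04  0.12  0.28] 10.7 17.4 0.01
  h 30 [-0.58  0.44  0.11  2.24 -1.04  0.12 -0.5 ] 23.0 38.0 0.01
  h 0 [-1.43  0.75  1.    2.26 -1.04  0.12 -1.32] 14.5 20.4 0.01
  h -30 [-1.56  0.97  1.15  2.27 -1.04  0.12 -1.85] 0.0 0.0 0.01
  h 110 [ 0.35  0.82 -0.82  1.98 -0.38  0.61  0.38] 0.0 0.0 0.47
  h 150 [ 0.14  0.9  -0.72  1.66 -0.11  1.19  0.62] 0.0 0.0 0.57
th 60 clip [-0.12  0.54 -0.08  2.04  0.07  
[... 319 characters left out ...]
  2.27 -1.04  0.12 -2.01] 2.9 4.5 0.01
  h 110 [ 0.47  0.99 -0.92  1.96 -0.5   0.68  0.56] 0.0 0.0 0.37
  h 150 [ 0.19  1.04 -0.77  1.57 -0.2   1.36  0.65] 0.0 0.0 0.5
th 80 clip [ 0.3   0.59 -0.42  2.06 -0.24  0.49  0.05] 0.0 0.0 margin 0.38
  h 83 [ 0.76  1.4  -1.28  2.19 -1.04  0.18  1.08] 2.7 5.1 0.01
  h 60 [ 0.78  1.38 -1.28  2.18 -1.04  0.14  0.99] 20.1 38.8 0.01
  h 30 [ 0.82  1.32 -1.28  2.17 -1.04  0.12  0.81] 42.6 81.8 0.01
  h 0 [-1.76  1.37  1.28  2.21 -0.39  0.12 -2.62] 33.7 50.4 0.01
  h -30 [-1.72  1.41  1.28  2.24 -0.54  0.12 -2.62] 24.8 21.0 0.01
  h 110 [ 0.59  1.25 -1.05  1.91 -0.54  0.78  0.66] 0.0 0.0 0.24
  h 150 [ 0.25  1.24 -0.89  1.48 -0.28  1.55  0.61] 0.0 0.0 0.31
```

Emit:
{"fn": "play_rows", "kwargs": {
  "increments": [
    [0, 0, -0.02, 0, 0, 0],
    [0, 0, -0.02, 0, 0, 0],
    [0, 0, -0.02, 0, 0, 0],
    [0, 0, 0, 0, 0, 0],
    [0, 0, 0, 0, 0, 0]
  ]
}}

```text
t: 10.9
position: [556.0, -58.5, 182.4]
tool_rot: [-2.054, -1.829, -0.569]
force: [0.1, 0.9, 0.4]
finger_gap: 59.8
```

```bash
python3 - <<'E'
from geo import *
rep();C=snap('w8');im=cv2.imread('pics/w8.png')
o=im.copy()
for l in probe(): cv2.polylines(o,[np.int32(proj(C,at(A,l))*8)],False,(0,0,255),1,cv2.LINE_AA,3)
for l in jaws(): cv2.polylines(o,[np.int32(proj(C,at(A,l))*8)],False,(0,255,0),1,cv2.LINE_AA,3)
for m in([520,252,85],):
    l=[(m[0]+10*np.cos(t),m[1]+10*np.sin(t),85) for t in np.linspace(0,6.3,30)]
    print(proj(C,[m]));cv2.polylines(o,[np.int32(proj(C,l)*8)],False,(255,0,255),1,cv2.LINE_AA,3)
o=cv2.resize(o[0:300,130:430],None,fx=2,fy=2,interpolation=3);cv2.imwrite('pics/m7.png',o)
E
```

```text
t 10.9 p [555.97 -58.51 182.42] q [ 0.71  0.61 -0.61  2.   -0.31  0.66  0.32] F [0.05 0.88 0.41] M [-0.54  0.08  0.02] gap 59.8
rod in clip [ 0.55 -0.21 94.18] ang deg [-0.69  0.51  0.12] F in clip [ 0.96  0.05 -0.08]
twist mm [-0.9  -1.62 94.5 ] deg [0.69 0.51 0.13] min rows 1.97 | pure shift tool mm [-0.47 -2.19 94.49]
[[209.88 -10.55]]
```

View pics/m7.png

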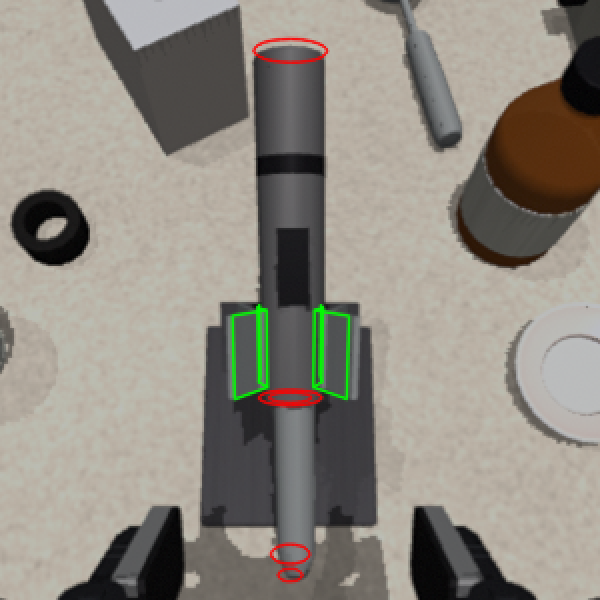

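The probe sits home in the clip. The outlines agree to 2–3 mm axially and about 1 mm sideways, with the cap on the upper side. Next I regrip the handle at x≈+48 with the tool at 45° to the rod.

```bash
cat >> geo.py <<'E'
Rc=tool(83.4,-15);gc=at(A,[46,-1,0])[0]+17*Rc[:,2]
E
python3 - <<'E'
from geo import *
from scipy.linalg import expm
pre=gc-100*Rc[:,2];print('gc',gc,'pre',pre)
M=cur();T=np.eye(4);T[:3,:3]=Rc;T[:3,3]=pre
v,w=plan(pre,Rc);L=np.real(logm(np.linalg.inv(M)@T))
for t in np.linspace(0,1,7):
    K=M@expm(L*t);print(K[:3,3],(np.linalg.inv(A)@K[:,3])[:3])
print(v/7,w/7)
E
```

```text
gc [568.57  46.09 141.58] pre [571.54  71.8  238.17]
twist mm [140.95   0.9  -39.18] deg [  1.05 -45.06  -0.17] min rows 5.37 | pure shift tool mm [141.49   0.69  17.37]
[556.05 -58.44 182.32] [-36.82  -0.58  75.9 ]
[558.11 -40.4  198.57] [-12.97  -0.55  80.9 ]
[560.44 -20.42 212.31] [11.32 -0.57 82.74]
[563.     1.17 223.31] [35.65 -0.63 81.39]
[565.74  24.   231.37] [59.59 -0.73 76.87]
[568.61  47.68 236.35] [82.74 -0.86 69.26]
[571.54  71.8  238.17] [104.69  -1.    58.69]
[20.14  0.13 -5.6 ] [ 0.15 -6.44 -0.02]
```

Emit:
{"fn": "play_rows", "kwargs": {
  "increments": [
    [0.02, 0, -0.006, 0.15, -6.4, 0],
    [0.02, 0, -0.006, 0.15, -6.4, 0],
    [0.02, 0, -0.006, 0.15, -6.4, 0],
    [0.02, 0, -0.006, 0.15, -6.4, 0],
    [0.02, 0, -0.006, 0.15, -6.4, 0]
  ],
  "gripper": 0.65
}}

```text
t: 11.45
position: [565.2, 17.5, 234.7]
tool_rot: [2.349, 2.042, -0.057]
force: [-0.4, 0.0, -0.5]
finger_gap: 55.2
```

Emit:
{"fn": "play_rows", "kwargs": {
  "increments": [
    [0.02, 0, -0.006, 0.15, -6.4, 0],
    [0.015, 0, -0.004, 0.1, -4, 0],
    [0, 0, 0, 0, 0, 0],
    [0, 0, 0, 0, 0, 0],
    [0, 0, 0, 0, 0, 0]
  ]
}}

```text
t: 11.95
position: [569.6, 65.9, 239.6]
tool_rot: [2.229, 1.975, -0.271]
force: [-0.6, 0.3, -0.1]
finger_gap: 55.3
```

```bash
python3 - <<'E'
from geo import *
st();plan(gc-100*Rc[:,2],Rc);plan(gc,Rc)
E
```

```text
t 11.95 p [569.58  65.91 239.63] q [-0.26  0.45 -0.11  1.9   0.32  0.94 -0.69] F [-0.62  0.26 -0.07] M [ 0.2  -0.07 -0.05] gap 55.3
twist mm [ 6.25  1.25 -0.08] deg [-0.45 -1.49 -0.27] min rows 0.19 | pure shift tool mm [ 6.25  1.24 -0.01]
twist mm [ 4.95  1.65 99.91] deg [-0.45 -1.49 -0.27] min rows 2.08 | pure shift tool mm [ 3.66  2.04 99.96]
```

Emit:
{"fn": "play_rows", "kwargs": {
  "increments": [
    [0.003, 0.001, 0.025, -0.4, -1.5, -0.2],
    [0.001, 0, 0.025, 0, 0, 0],
    [0, 0, 0.02, 0, 0, 0],
    [0, 0, 0.012, 0, 0, 0],
    [0, 0, 0.004, 0, 0, 0]
  ]
}}

```text
t: 12.45
position: [567.8, 39.0, 152.9]
tool_rot: [2.221, 1.951, -0.291]
force: [0.4, 0.3, -0.2]
finger_gap: 55.5
```

```bash
python3 - <<'E'
from geo import *
st();plan(gc,Rc)
E
```

```text
t 12.45 p [567.81  39.04 152.94] q [-0.26  0.55 -0.07  1.99  0.4   0.76 -0.76] F [ 0.37  0.34 -0.25] M [ 0.27 -0.02 -0.01] gap 55.5
twist mm [ 9.78 -0.11  9.14] deg [-0.22 -0.07 -0.77] min rows 0.28 | pure shift tool mm [ 9.77 -0.16  9.15]
```

Emit:
{"fn": "play_rows", "kwargs": {
  "increments": [
    [0.006, 0, 0, 0, 0, -0.5],
    [0.003, 0, 0.003, 0, 0, 0],
    [0, 0, 0.004, 0, 0, 0],
    [0, 0, 0.001, 0, 0, 0],
    [0, 0, 0, 0, 0, 0]
  ]
}}

```text
t: 12.95
position: [569.8, 45.5, 143.8]
tool_rot: [2.214, 1.959, -0.289]
force: [-0.3, -0.3, -1.0]
finger_gap: 55.6
```

```bash
python3 - <<'E'
from geo import *
st();plan(gc,Rc)
E
```

```text
t 12.95 p [569.84  45.46 143.84] q [-0.27  0.57 -0.07  1.99  0.41  0.74 -0.77] F [-0.35 -0.31 -0.96] M [ 0.23 -0.07  0.  ] gap 55.6
twist mm [ 1.04 -1.34  2.06] deg [-0.12 -0.16 -0.39] min rows 0.06 | pure shift tool mm [ 1.03 -1.34  2.07]
```

Close enough. Closing on the handle.

Emit:
{"fn": "play_rows", "kwargs": {
  "increments": [
    [0, -0.001, 0.002, 0, 0, 0],
    [0, 0, 0, 0, 0, 0],
    [0, 0, 0, 0, 0, 0],
    [0, 0, 0, 0, 0, 0],
    [0, 0, 0, 0, 0, 0]
  ],
  "gripper": 0,
  "newtons": 115
}}

```text
t: 13.45
position: [568.7, 45.4, 142.5]
tool_rot: [2.213, 1.959, -0.288]
force: [0.4, 0.2, -0.6]
finger_gap: 21.5
```

```bash
python3 - <<'E'
from geo import *
st();M=cur();print('tool in clip');print(np.linalg.inv(A)@M);z=A[:3,2];print('clip z in tool',M[:3,:3].T@z)
E
```

```text
t 13.45 p [568.7   45.36 142.52] q [-0.27  0.57 -0.07  1.99  0.41  0.74 -0.77] F [ 0.38  0.19 -0.59] M [ 0.3  -0.01  0.04] gap 21.5
tool in clip
[[  0.71  -0.01  -0.7   33.84]
 [ -0.01  -1.     0.    -1.22]
 [ -0.7    0.    -0.71 -10.85]
 [  0.     0.     0.     1.  ]]
clip z in tool [-0.7   0.   -0.71]
```

Emit:
{"fn": "play_rows", "kwargs": {
  "increments": [
    [-0.002, 0, -0.002, 0, 0, 0],
    [-0.003, 0, -0.003, 0, 0, 0],
    [-0.004, 0, -0.004, 0, 0, 0],
    [-0.005, 0, -0.005, 0, 0, 0],
    [-0.006, 0, -0.006, 0, 0, 0]
  ]
}}

```text
t: 13.95
position: [566.2, 31.5, 167.4]
tool_rot: [2.213, 1.963, -0.289]
force: [-0.4, -0.2, -1.0]
finger_gap: 20.9
```

```bash
python3 - <<'E'
from geo import *
st();M=cur();print('tool in clip',(np.linalg.inv(A)@M)[:3,3],'F clip',A[:3,:3].T@sense()['force'])
E
```

```text
t 13.95 p [566.24  31.47 167.38] q [-0.24  0.53 -0.08  1.98  0.39  0.78 -0.73] F [-0.45 -0.17 -1.01] M [ 0.27 -0.05  0.02] gap 20.9
tool in clip [34.07 -0.37 17.71] F clip [-0.69  0.43 -0.77]
```

Emit:
{"fn": "play_rows", "kwargs": {
  "increments": [
    [-0.01, 0, -0.01, 0, 0, 0],
    [-0.015, 0, -0.015, 0, 0, 0],
    [-0.02, 0, -0.02, 0, 0, 0],
    [-0.02, 0, -0.02, 0, 0, 0],
    [0, 0, 0, 0, 0, 0]
  ]
}}

```text
t: 14.45
position: [560.7, -21.0, 255.6]
tool_rot: [2.214, 1.956, -0.287]
force: [1.2, 0.2, -1.7]
finger_gap: 21.3
```

```bash
python3 - <<'E'
from geo import *
st();C=snap('w9');s=read_camera('scene');s=cv2.cvtColor(s,cv2.COLOR_RGB2BGR);cv2.imwrite('pics/s9.png',s);S=cam('scene')
G2=np.eye(4);G2[:3,:3]=R.from_rotvec([2.213,1.959,-.288]).as_matrix();G2[:3,3]=[568.7,45.36,142.52]
A2=A.copy();A2[:3,3]=at(A,[-2,-1,0])[0];RT2=np.linalg.inv(A2)@G2;RT2[1,3]=0
print(RT2);pickle.dump(RT2,open('rt2.pkl','wb'))
M=cur()@np.linalg.inv(RT2)
m=masks_of('probe','wrist');print([(d['p'],d['extent']) for d in m[:3]])
a=cv2.imread('pics/w9.png')
for im,c in((a,C),(s,S)):
    for l in probe(): cv2.polylines(im,[np.int32(proj(c,at(M,l))*8)],False,(0,0,255),1,cv2.LINE_AA,3)
cv2.imwrite('pics/m8.png',np.hstack([a[:, 130:470],cv2.resize(s[100:240,220:370],None,fx=3,fy=3,interpolation=3)]))
E
```

```text
t 14.45 p [560.7  -20.97 255.56] q [-0.14  0.4  -0.09  1.93  0.35  0.93 -0.58] F [ 1.22  0.19 -1.69] M [ 0.37 -0.07 -0.01] gap 21.3
[[  0.71  -0.01  -0.71  35.84]
 [ -0.01  -1.     0.     0.  ]
 [ -0.71   0.    -0.71 -10.85]
 [  0.     0.     0.     1.  ]]
[(0.88, [279.8, 267.4, 70.2, 123.7]), (0.69, [174.0, 385.8, 22.4, 16.0]), (0.56, [177.9, 294.2, 32.5, 9.4])]
```

View pics/m8.png

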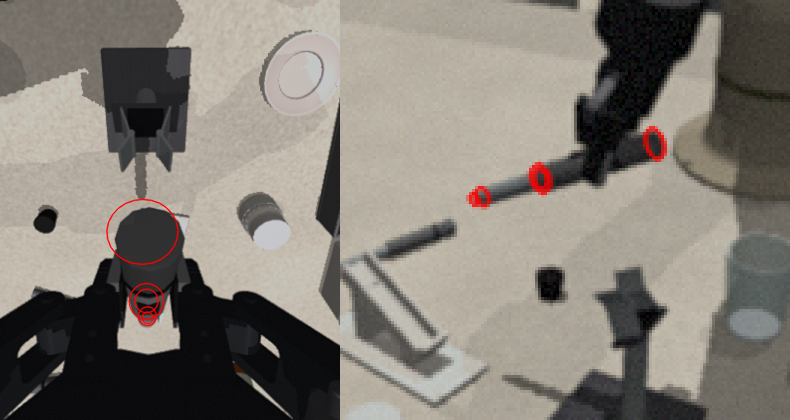

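The scene view shows the rod clear of the clip and following the model line, with no slip in the grip. Next I measure the bore from wrist picture w6, where the hole shows near (221,16).

```bash
python3 - <<'E'
from geo import *
im=cv2.imread('pics/w6.png',0);C=pickle.load(open('w6.pkl','rb'))
c=im[0:34,200:244];_,b=cv2.threshold(c,130,255,cv2.THRESH_BINARY_INV)
n,l,s,ce=cv2.connectedComponentsWithStats(b)
for i in range(1,n):
    if s[i,4]>20: u=ce[i]+[200,0];print(s[i],u,atz(C,u,85),atz(C,u,82))
T=cam('top');t=cv2.imread('pics/top0.png',0)
for (u0,v0) in((164,217.75),(147.25,224.75)):print('top',atz(T,(u0,v0),85)+[5,1.5,0])
E
```

```text
[ 13  10  17  14 194] [220.87  16.6 ] [519.22 248.18  85.  ] [518.82 251.51  82.  ]
top [520.22 252.42  85.  ]
top [498.91 302.31  85.  ]
```

```bash
python3 - <<'E'
from geo import *
st();v,w=plan([515,205,270],tool(100,-15));print(v/6,w/6)
E
```

```text
t 14.6 p [559.64 -18.13 251.78] q [-0.15  0.41 -0.09  1.94  0.35  0.92 -0.58] F [ 0.14  0.35 -1.06] M [ 0.36 -0.07  0.05] gap 21.2
twist mm [212.79 -38.77 -75.53] deg [ -4.5   -0.16 -16.3 ] min rows 4.77 | pure shift tool mm [204.29 -71.2  -72.86]
[ 35.47  -6.46 -12.59] [-0.75 -0.03 -2.72]
```

Emit:
{"fn": "play_rows", "kwargs": {
  "increments": [
    [0.034, -0.006, -0.017, -0.75, 0, -2.7],
    [0.035, -0.006, -0.016, -0.75, 0, -2.7],
    [0.036, -0.006, -0.014, -0.75, 0, -2.7],
    [0.036, -0.006, -0.012, -0.75, 0, -2.7],
    [0.036, -0.007, -0.01, -0.75, 0, -2.7]
  ]
}}

```text
t: 15.1
position: [531.0, 172.6, 268.4]
tool_rot: [1.943, 2.204, -0.265]
force: [0.4, 0.8, -0.7]
finger_gap: 21.2
```

Emit:
{"fn": "play_rows", "kwargs": {
  "increments": [
    [0.03, -0.006, -0.008, -0.75, 0, -2.7],
    [0, 0, 0, 0, 0, 0],
    [0, 0, 0, 0, 0, 0],
    [0, 0, 0, 0, 0, 0],
    [0, 0, 0, 0, 0, 0]
  ]
}}

```text
t: 15.6
position: [516.7, 211.1, 263.7]
tool_rot: [1.871, 2.266, -0.263]
force: [-0.6, -0.1, -1.4]
finger_gap: 21.2
```

```bash
python3 - <<'E'
from geo import *
st();C=snap('w10');im=cv2.imread('pics/w10.png',0)
print(proj(C,[[519.5,250,85],[498.5,300,85]]))
b=(im<120).astype(np.uint8)*255
n,l,s,ce=cv2.connectedComponentsWithStats(b)
for i in range(1,n):
    if 30<s[i,4]<3000 and s[i,1]<250: print(s[i],ce[i],atz(C,ce[i],85))
E
```

```text
t 15.6 p [516.69 211.07 263.72] q [-0.46  0.42 -0.23  1.89  0.37  1.01 -0.71] F [-0.61 -0.11 -1.38] M [0.3  0.03 0.  ] gap 21.2
[[290.3  112.84]
 [279.    52.41]]
[417  25  22  46 174] [423.82  45.75] [623.42 329.72  85.  ]
[425  26  42  47 527] [450.76  48.76] [647.94 332.2   85.  ]
[271  42  16  17 209] [278.45  49.95] [497.64 301.83  85.  ]
[318  69  15  28 279] [324.89  81.  ] [545.26 284.79  85.  ]
[396  74  39  95 743] [413.43 124.1 ] [643.44 263.09  85.  ]
[279  99  23  23 421] [289.89 109.93] [518.52 252.67  85.  ]
[192 139  35  36 812] [208.68 156.85] [442.79 187.99  85.  ]
[534 146  26  64 246] [543.23 173.26] [806.97 240.8   85.  ]
[272 148  14  47 367] [277.75 168.83] [518.49 188.65  85.  ]
[129 168  59  63 944] [160.33 193.05] [390.15 132.43  85.  ]
```

```bash
cat >> geo.py <<'E'
RT2=np.array([[.7071,0,-.7071,35.84],[0,-1,0,0],[-.7071,0,-.7071,-10.85],[0,0,0,1]])
BORE=np.array([518.5,252.7]);HS=130
def standpose(tipz,dx=0,dy=0): # tipz above mouth
    T=np.eye(4);T[:3,:3]=tool(HS,45);h=np.radians(HS)
    T[:3,3]=[BORE[0]+dx+10.85*np.cos(h),BORE[1]+dy+10.85*np.sin(h),85+tipz+97.5+35.84];return T
def rep2(tz=25):
    st();M=cur()@np.linalg.inv(RT2);tip=at(M,[-97.5,0,0])[0];print('tip rel bore',tip-[*BORE,85],'rod axis',M[:3,0])
    T=standpose(tz);return plan(T[:3,3],T[:3,:3])
E
python3 - <<'E'
from geo import *
from kin import ik,LO,HI
from scipy.linalg import expm
v,w=rep2(30);T=standpose(30);M=cur();L=np.real(logm(np.linalg.inv(M)@T));q=sense()['joint_positions']
for t in np.linspace(0,1,6):
    K=M@expm(L*t);r=K@np.linalg.inv(RT2);q,e,a=ik(K[:3,3],K[:3,:3],q);print(K[:3,3],at(r,[-97.5,0,0])[0],q.round(2),round(e,1))
print(v/9,w/9)
E
```

```text
t 15.65 p [516.75 210.86 263.76] q [-0.46  0.42 -0.23  1.89  0.37  1.01 -0.71] F [-0.27 -0.64 -0.52] M [ 0.35  0.03 -0.01] gap 21.3
tip rel bore [  20.02 -160.73  121.41] rod axis [-0.15  0.85  0.5 ]
twist mm [44.58 18.6  27.68] deg [  7.05  58.39 -29.74] min rows 7.85 | pure shift tool mm [52.5   4.49  1.86]
[516.75 210.86 263.76] [538.52  91.97 206.41] [-0.45  0.42 -0.23  1.89  0.37  1.01 -0.71] 0.0
[518.25 219.37 256.77] [544.04 115.98 175.87] [-0.28  0.42 -0.34  1.89  0.21  0.94 -0.44] 0.0
[518.38 229.13 251.47] [544.62 145.69 150.25] [-0.09  0.46 -0.47  1.87  0.05  0.91 -0.17] 0.0
[517.19 239.68 248.18] [540.32 179.57 130.92] [ 0.08  0.53 -0.61  1.84 -0.09  0.93  0.07] 0.0
[514.84 250.48 247.11] [531.43 215.86 118.95] [ 0.21  0.63 -0.73  1.81 -0.19  0.98  0.26] 0.0
[511.53 261.01 248.34] [518.5 252.7 115. ] [ 0.29  0.75 -0.83  1.76 -0.26  1.06  0.41] 0.0
[4.95 2.07 3.08] [ 0.78  6.49 -3.3 ]
```

Emit:
{"fn": "play_rows", "kwargs": {
  "increments": [
    [0.005, 0.002, 0.003, 0.8, 6.5, -3.3],
    [0.005, 0.002, 0.003, 0.8, 6.5, -3.3],
    [0.005, 0.002, 0.003, 0.8, 6.5, -3.3],
    [0.005, 0.002, 0.003, 0.8, 6.5, -3.3],
    [0.005, 0.002, 0.003, 0.8, 6.5, -3.3]
  ]
}}

```text
t: 16.15
position: [518.5, 238.3, 249.5]
tool_rot: [-1.465, -2.399, -0.168]
force: [0.9, 0.5, -1.3]
finger_gap: 21.4
```

```bash
python3 - <<'E'
from geo import *
v,w=rep2(30);print(v/4,w/4)
E
```

```text
t 16.15 p [518.51 238.29 249.46] q [ 0.03  0.51 -0.55  1.85 -0.1   0.92  0.07] F [ 0.9   0.54 -1.28] M [-0.34 -0.26 -0.04] gap 21.4
tip rel bore [ 24.49 -77.49  49.05] rod axis [-0.15  0.41  0.9 ]
twist mm [18.95  7.06 12.98] deg [  3.24  24.99 -12.43] min rows 3.34 | pure shift tool mm [21.74  4.51  8.56]
[4.74 1.77 3.24] [ 0.81  6.25 -3.11]
```

Emit:
{"fn": "play_rows", "kwargs": {
  "increments": [
    [0.005, 0.002, 0.003, 0.8, 6.5, -3.2],
    [0.005, 0.002, 0.003, 0.8, 6.5, -3.2],
    [0.005, 0.002, 0.003, 0.8, 6, -3],
    [0.003, 0.001, 0.003, 0.6, 4, -2],
    [0, 0, 0, 0, 0, 0]
  ]
}}

```text
t: 16.65
position: [518.8, 250.2, 245.5]
tool_rot: [-1.052, -2.176, -0.42]
force: [0.4, 0.1, -2.1]
finger_gap: 21.2
```

```bash
python3 - <<'E'
from geo import *
rep2(30)
E
```

```text
t 16.65 p [518.83 250.16 245.53] q [ 0.27  0.72 -0.75  1.78 -0.3   1.05  0.46] F [ 0.37  0.08 -2.07] M [-0.7  -0.57 -0.02] gap 21.2
tip rel bore [  8.26 -13.23  27.41] rod axis [-0.01  0.02  1.  ]
twist mm [11.27  1.21  7.12] deg [ 0.94  1.05 -1.23] min rows 0.28 | pure shift tool mm [11.34  1.03  7.02]
```

Emit:
{"fn": "play_rows", "kwargs": {
  "increments": [
    [0.005, 0.001, 0.003, 0.5, 0.5, -0.6],
    [0.004, 0, 0.003, 0.4, 0.5, -0.6],
    [0.001, 0, 0.001, 0, 0, 0],
    [0, 0, 0, 0, 0, 0],
    [0, 0, 0, 0, 0, 0]
  ]
}}

```text
t: 17.15
position: [510.8, 261.3, 249.0]
tool_rot: [-1.015, -2.18, -0.416]
force: [-0.4, 0.8, -0.8]
finger_gap: 21.3
```

```bash
python3 - <<'E'
from geo import *
rep2(30);M=cur()@np.linalg.inv(RT2)
C=snap('w11');w=cv2.imread('pics/w11.png')
o=[]
for n,k,(u0,v0,W,H) in(('scene',6,(380,165,65,95)),('top',6,(135,180,60,60))):
    im=cv2.cvtColor(read_camera(n),cv2.COLOR_RGB2BGR);cv2.imwrite(f'pics/{n}11.png',im);c=cam(n)
    x=cv2.resize(im[v0:v0+H,u0:u0+W],None,fx=k,fy=k,interpolation=3)
    B=[(BORE[0]+10*np.cos(t),BORE[1]+10*np.sin(t),85) for t in np.linspace(0,6.3,25)]
    for P,col in[(at(M,l),(0,0,255)) for l in probe()]+[(np.array(B),(0,255,0))]:
        cv2.polylines(x,[np.int32((proj(c,P)-[u0,v0]+.5)*k*8)],False,col,1,cv2.LINE_AA,3)
    o.append(x)
h=max(x.shape[0] for x in o);o=[cv2.copyMakeBorder(x,0,h-x.shape[0],0,0,0) for x in o]
cv2.imwrite('pics/m9.png',np.hstack(o));print(np.hstack(o).shape)
E
```

```text
t 17.15 p [510.84 261.34 249.03] q [ 0.26  0.72 -0.77  1.78 -0.31  1.06  0.46] F [-0.39  0.81 -0.83] M [-0.7  -0.53 -0.01] gap 21.3
tip rel bore [ 0.03 -0.46 30.78] rod axis [-0.01  0.01  1.  ]
twist mm [-0.98  0.31  0.01] deg [-0.03  0.46  0.05] min rows 0.05 | pure shift tool mm [-0.98  0.31  0.01]
(570, 750, 3)
```

View pics/m9.png

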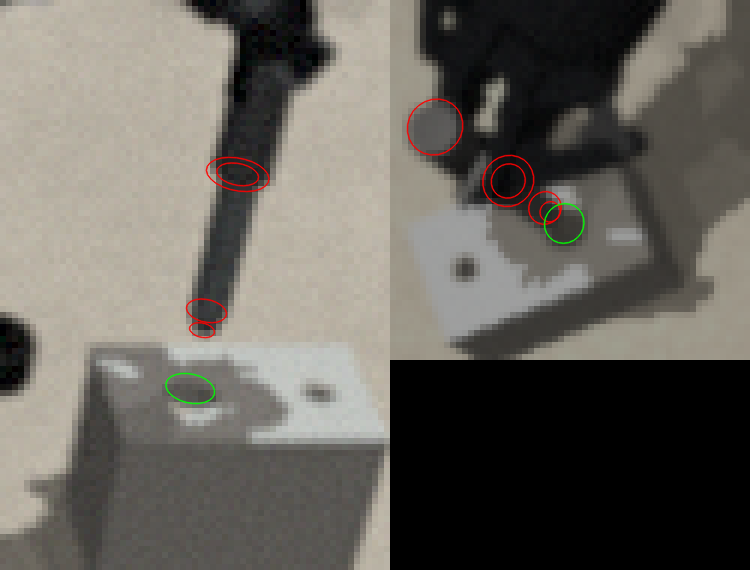

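The overlays agree for both rod and bore to about 2 mm, and the rod is upright over the bore. Lowering, with a force check at each call.

Emit:
{"fn": "play_rows", "kwargs": {
  "increments": [
    [-0.006, 0, 0.005, 0, 0.4, 0],
    [-0.005, 0, 0.005, 0, 0, 0],
    [-0.005, 0, 0.005, 0, 0, 0],
    [-0.003, 0, 0.003, 0, 0, 0],
    [0, 0, 0, 0, 0, 0]
  ]
}}

```text
t: 17.8
position: [511.7, 259.7, 219.4]
tool_rot: [-1.014, -2.171, -0.419]
force: [-0.4, -0.6, -0.6]
finger_gap: 21.3
```

```bash
python3 - <<'E'
from geo import *
rep2(-10)
E
```

```text
t 17.8 p [511.74 259.74 219.43] q [ 0.26  0.76 -0.76  1.8  -0.3   1.01  0.48] F [-0.43 -0.62 -0.62] M [-0.67 -0.57  0.02] gap 21.3
tip rel bore [ 0.09 -1.36  1.08] rod axis [0. 0. 1.]
twist mm [-7.06  0.66  8.62] deg [-0.02 -0.   -0.07] min rows 0.23 | pure shift tool mm [-7.06  0.67  8.62]
```

Tip at the mouth with no contact. I'll continue with a 1 mm correction.

Emit:
{"fn": "play_rows", "kwargs": {
  "increments": [
    [-0.002, 0.0005, 0.004, 0, 0, 0],
    [-0.003, 0, 0.003, 0, 0, 0],
    [-0.003, 0, 0.003, 0, 0, 0],
    [-0.002, 0, 0.002, 0, 0, 0],
    [0, 0, 0, 0, 0, 0]
  ]
}}

```text
t: 18.3
position: [511.2, 261.4, 202.4]
tool_rot: [-1.014, -2.171, -0.419]
force: [-0.2, -0.6, -1.3]
finger_gap: 21.1
```

```bash
python3 - <<'E'
from geo import *
rep2(-40)
E
```

```text
t 18.3 p [511.17 261.39 202.44] q [ 0.25  0.78 -0.75  1.81 -0.29  0.98  0.49] F [-0.24 -0.64 -1.29] M [-0.62 -0.55  0.02] gap 21.1
tip rel bore [ -0.5    0.31 -15.9 ] rod axis [0. 0. 1.]
twist mm [-17.41   0.04  16.68] deg [-0.02 -0.02 -0.07] min rows 0.5 | pure shift tool mm [-17.41   0.05  16.67]
```

Emit:
{"fn": "play_rows", "kwargs": {
  "increments": [
    [-0.004, 0, 0.004, 0, 0, 0],
    [-0.004, 0, 0.004, 0, 0, 0],
    [-0.003, 0, 0.003, 0, 0, 0],
    [-0.003, 0, 0.003, 0, 0, 0],
    [0, 0, 0, 0, 0, 0]
  ]
}}

```text
t: 18.8
position: [511.3, 261.3, 180.9]
tool_rot: [-1.014, -2.171, -0.419]
force: [0.1, 0.4, -0.1]
finger_gap: 21.5
```

```bash
python3 - <<'E'
from geo import *
rep2(-47)
E
```

```text
t 18.8 p [511.26 261.32 180.87] q [ 0.24  0.81 -0.74  1.82 -0.28  0.95  0.5 ] F [ 0.15  0.4  -0.11] M [-0.63 -0.54  0.02] gap 21.5
tip rel bore [ -0.39   0.23 -37.48] rod axis [0. 0. 1.]
twist mm [-7.03  0.02  6.45] deg [-0.01 -0.01 -0.07] min rows 0.2 | pure shift tool mm [-7.03  0.02  6.45]
```

Now feeling for the foot in small steps.

Emit:
{"fn": "play_rows", "kwargs": {
  "increments": [
    [-0.002, 0, 0.002, 0, 0, 0],
    [-0.002, 0, 0.002, 0, 0, 0],
    [-0.001, 0, 0.001, 0, 0, 0],
    [-0.001, 0, 0.001, 0, 0, 0],
    [-0.001, 0, 0.001, 0, 0, 0]
  ]
}}

```text
t: 19.3
position: [511.5, 261.5, 170.5]
tool_rot: [-1.014, -2.172, -0.42]
force: [0.3, -0.1, -0.7]
finger_gap: 21.0
```

Emit:
{"fn": "play_rows", "kwargs": {
  "increments": [
    [-0.001, 0, 0.001, 0, 0, 0],
    [-0.001, 0, 0.001, 0, 0, 0],
    [-0.001, 0, 0.001, 0, 0, 0],
    [0, 0, 0, 0, 0, 0],
    [0, 0, 0, 0, 0, 0]
  ]
}}

```text
t: 19.8
position: [511.5, 261.5, 165.8]
tool_rot: [-1.014, -2.172, -0.42]
force: [-0.9, 0.1, -1.7]
finger_gap: 21.2
```

```bash
python3 - <<'E'
from geo import *
rep2(-55)
E
```

```text
t 19.8 p [511.47 261.45 165.83] q [ 0.24  0.83 -0.74  1.83 -0.27  0.93  0.51] F [-0.9   0.11 -1.67] M [-0.65 -0.55  0.02] gap 21.2
tip rel bore [ -0.1    0.4  -52.52] rod axis [0. 0. 1.]
twist mm [-2.02 -0.24  1.49] deg [ 0.02  0.   -0.05] min rows 0.05 | pure shift tool mm [-2.02 -0.24  1.49]
```

Emit:
{"fn": "play_rows", "kwargs": {
  "increments": [
    [-0.001, 0, 0.001, 0, 0, 0],
    [-0.001, 0, 0.001, 0, 0, 0],
    [-0.001, 0, 0.001, 0, 0, 0],
    [0, 0, 0, 0, 0, 0],
    [0, 0, 0, 0, 0, 0]
  ]
}}

```text
t: 20.3
position: [511.5, 261.5, 161.3]
tool_rot: [-1.014, -2.172, -0.42]
force: [0.3, 0.9, -1.4]
finger_gap: 21.0
```

Emit:
{"fn": "play_rows", "kwargs": {
  "increments": [
    [-0.001, 0, 0.001, 0, 0, 0],
    [-0.001, 0, 0.001, 0, 0, 0],
    [0, 0, 0, 0, 0, 0],
    [0, 0, 0, 0, 0, 0],
    [0, 0, 0, 0, 0, 0]
  ]
}}

```text
t: 20.8
position: [511.5, 261.5, 158.2]
tool_rot: [-1.014, -2.172, -0.42]
force: [0.2, -0.9, -1.8]
finger_gap: 21.5
```

Emit:
{"fn": "play_rows", "kwargs": {
  "increments": [
    [-0.001, 0, 0.001, 0, 0, 0],
    [-0.001, 0, 0.001, 0, 0, 0],
    [0, 0, 0, 0, 0, 0],
    [0, 0, 0, 0, 0, 0],
    [0, 0, 0, 0, 0, 0]
  ]
}}

```text
t: 21.3
position: [511.5, 261.5, 155.1]
tool_rot: [-1.014, -2.172, -0.42]
force: [1.1, 0.0, -0.2]
finger_gap: 21.1
```

Emit:
{"fn": "play_rows", "kwargs": {
  "increments": [
    [-0.001, 0, 0.001, 0, 0, 0],
    [-0.0005, 0, 0.0005, 0, 0, 0],
    [0, 0, 0, 0, 0, 0],
    [0, 0, 0, 0, 0, 0],
    [0, 0, 0, 0, 0, 0]
  ]
}}

```text
t: 21.8
position: [511.4, 262.3, 154.7]
tool_rot: [-1.013, -2.171, -0.421]
force: [0.0, -0.3, -0.3]
finger_gap: 21.2
```

Emit:
{"fn": "play_rows", "kwargs": {
  "increments": [
    [-0.001, 0, 0.001, 0, 0, 0],
    [-0.001, 0, 0.001, 0, 0, 0],
    [-0.001, 0, 0.001, 0, 0, 0],
    [0, 0, 0, 0, 0, 0],
    [0, 0, 0, 0, 0, 0]
  ]
}}

```text
t: 22.3
position: [511.6, 262.3, 154.8]
tool_rot: [-1.012, -2.168, -0.423]
force: [0.2, -0.5, -1.3]
finger_gap: 21.2
```

```bash
python3 - <<'E'
from geo import *
rep2(-66)
E
```

```text
t 22.3 p [511.64 262.26 154.75] q [ 0.24  0.85 -0.73  1.83 -0.27  0.91  0.52] F [ 0.22 -0.46 -1.34] M [-0.71 -0.52 -0.04] gap 21.2
tip rel bore [ -0.22   1.77 -63.64] rod axis [ 0. -0.  1.]
twist mm [-2.33 -0.89  1.08] deg [ 0.06 -0.26 -0.  ] min rows 0.06 | pure shift tool mm [-2.33 -0.89  1.07]
```

Emit:
{"fn": "play_rows", "kwargs": {
  "increments": [
    [-0.001, 0, 0.001, 0, 0, 0],
    [-0.002, 0, 0.002, 0, 0, 0],
    [-0.002, 0, 0.002, 0, 0, 0],
    [-0.002, 0, 0.002, 0, 0, 0],
    [-0.002, 0, 0.002, 0, 0, 0]
  ]
}}

```text
t: 22.8
position: [511.4, 263.3, 154.5]
tool_rot: [-1.006, -2.159, -0.427]
force: [0.2, -12.6, 27.1]
finger_gap: 21.0
```

```bash
python3 - <<'E'
from geo import *
rep2(-66)
E
```

```text
t 22.8 p [511.42 263.32 154.55] q [ 0.24  0.85 -0.74  1.83 -0.28  0.92  0.52] F [  0.2  -12.59  27.07] M [-0.15  2.15  1.17] gap 21.0
tip rel bore [ -1.3    3.93 -63.94] rod axis [ 0.01 -0.01  1.  ]
twist mm [-2.86 -1.41  0.24] deg [ 0.02 -0.86  0.05] min rows 0.1 | pure shift tool mm [-2.86 -1.41  0.22]
```

There is 27 N of firm contact at 63.9 mm depth, within 47–67 mm, so it stands on the bottom. Relax, then release.

Emit:
{"fn": "play_rows", "kwargs": {
  "increments": [
    [0.0005, -0.001, -0.0005, 0, -0.4, 0],
    [0, 0, 0, 0, 0, 0],
    [0, 0, 0, 0, 0, 0],
    [0, 0, 0, 0, 0, 0],
    [0, 0, 0, 0, 0, 0]
  ],
  "newtons": 40
}}

```text
t: 23.3
position: [511.2, 262.2, 154.7]
tool_rot: [-1.01, -2.166, -0.424]
force: [0.8, -1.7, 1.2]
finger_gap: 21.0
```

```bash
python3 - <<'E'
from geo import *
rep2(-64)
E
```

```text
t 23.3 p [511.23 262.23 154.73] q [ 0.24  0.85 -0.74  1.83 -0.27  0.91  0.52] F [ 0.82 -1.7   1.21] M [-0.72 -0.47  0.11] gap 21.0
tip rel bore [ -0.78   2.05 -63.69] rod axis [ 0.   -0.01  1.  ]
twist mm [-1.07 -0.56 -0.52] deg [ 0.07 -0.41  0.03] min rows 0.05 | pure shift tool mm [-1.06 -0.56 -0.53]
```

Emit:
{"fn": "play_rows", "kwargs": {
  "increments": [
    [0, 0, 0, 0, 0, 0],
    [0, 0, 0, 0, 0, 0],
    [0, 0, 0, 0, 0, 0],
    [0, 0, 0, 0, 0, 0],
    [0, 0, 0, 0, 0, 0]
  ],
  "gripper": 0.6
}}

```text
t: 23.8
position: [510.5, 263.2, 154.5]
tool_rot: [-1.008, -2.165, -0.424]
force: [-0.4, -0.6, -0.4]
finger_gap: 51.2
```

Emit:
{"fn": "play_rows", "kwargs": {
  "increments": [
    [0, 0, -0.005, 0, 0, 0],
    [0, 0, -0.015, 0, 0, 0],
    [0, 0, -0.025, 0, 0, 0],
    [0, 0, -0.03, 0, 0, 0],
    [0, 0, -0.03, 0, 0, 0]
  ]
}}

```text
t: 24.3
position: [557.0, 205.3, 229.4]
tool_rot: [-1.001, -2.162, -0.418]
force: [0.4, 0.0, -0.1]
finger_gap: 51.2
```

Emit:
{"fn": "play_rows", "kwargs": {
  "increments": [
    [0, 0, -0.02, 0, 0, 0],
    [0, 0, -0.01, 0, 0, 0],
    [0, 0, 0, 0, 0, 0],
    [0, 0, 0, 0, 0, 0],
    [0, 0, 0, 0, 0, 0]
  ]
}}

```text
t: 24.8
position: [573.5, 186.3, 253.1]
tool_rot: [-1.006, -2.164, -0.421]
force: [-0.3, 0.7, -0.7]
finger_gap: 51.2
```

```bash
python3 - <<'E'
from geo import *
st();M=np.eye(4);M[:3,:3]=np.array([[0,0,-1],[0,1,0],[1,0,0.]]);M[:3,3]=[*BORE,85-64+97.5]
o=[]
for n,k,(u0,v0,W,H) in(('scene',5,(375,170,80,100)),('top',5,(120,180,70,60))):
    im=cv2.cvtColor(read_camera(n),cv2.COLOR_RGB2BGR);c=cam(n)
    x=cv2.resize(im[v0:v0+H,u0:u0+W],None,fx=k,fy=k,interpolation=3)
    for l in probe()[:2]: cv2.polylines(x,[np.int32((proj(c,at(M,l))-[u0,v0]+.5)*k*8)],False,(0,0,255),1,cv2.LINE_AA,3)
    o.append(cv2.copyMakeBorder(x,0,500-x.shape[0],0,0,0))
cv2.imwrite('pics/m10.png',np.hstack(o))
E
```

```text
t 24.8 p [573.5  186.33 253.07] q [ 0.33  0.78 -0.73  1.63 -0.26  1.23  0.51] F [-0.33  0.71 -0.69] M [-0.57 -0.48  0.02] gap 51.2
```

The picture limit is reached, so I'll check numerically with the detector.

```bash
python3 - <<'E'
from geo import *
M=np.eye(4);M[:3,:3]=np.array([[0,0,-1],[0,1,0],[1,0,0.]]);M[:3,3]=[*BORE,85-64+97.5]
for n in('scene','top'):
    c=cam(n);read_camera(n);p=np.vstack([proj(c,at(M,l)) for l in(probe()[0],[(-33,12,0),(-33,-12,0)])])
    print(n,'model box',p.min(0),p.max(0),'cap',proj(c,at(M,[97.5,0,0])))
    for d in masks_of('probe',n)[:5]:
        u,v,w,h=d['extent'];print('  ',round(d['p'],2),[round(x) for x in(u-w/2,v-h/2,u+w/2,v+h/2)])
        if n=='scene' and u>380:
            r=d['region'];print([(y,np.where(r[y])[0].mean().round(1)) for y in range(int(v-h/2)+2,int(v+h/2)-1,6)])
E
```

```text
scene model box [406.36 182.73] [426.04 230.16] cap [[420.77 185.49]]
   0.94 [166, 143, 204, 174]
   0.71 [234, 170, 257, 188]
   0.6 [408, 180, 429, 234]
[(182, np.float64(421.5)), (188, np.float64(421.5)), (194, np.float64(420.0)), (200, np.float64(418.0)), (206, np.float64(416.5)), (212, np.float64(415.5)), (218, np.float64(414.5)), (224, np.float64(413.5)), (230, np.float64(412.0))]
   0.4 [286, 186, 298, 199]
top model box [147.68 203.45] [167.39 216.64] cap [[152.   207.79]]
   0.71 [149, 206, 171, 221]
   0.65 [342, 251, 365, 290]
   0.63 [429, 236, 445, 323]
```

```bash
python3 -c "
from h import *
print(finish_job());st()"
```

```text
the job is handed in; nothing more can be done
None
the job is handed in; nothing more can be done
```

I carried out every step, and the job is handed in. It reports no verdict, so what follows rests on my own measurements.

**What I did**
- **Lift from rest:** I gripped the middle-sized probe by its slim shaft and lifted it out of the rest.
- **Clip:** I pitched it 60° and pushed it into the clip, cap end at the upper side. The push ended at about 11.6 N against the seat floor. I then let go of it completely.
- **Stand:** I took hold of the handle afresh, pulled the probe out and stood it upright over the wide bore. I lowered it in small steps until it pressed firmly on the bottom, about 64 mm below the mouth, at 27 N. I eased the force off before releasing it, then backed away.

**Last checks**
- **In the clip:** a wrist picture after release showed the probe home, within 2–3 mm along its length and about 1 mm sideways.
- **In the bore:** after release, the scene camera's outline matched an upright probe at that depth to within 2–4 pixels. The robot read about zero force when clear, and the clock stood at about 25 of the 67 s.

**What disagreed or was left unchecked**
- **Top camera:** it read about 5 mm low in x compared with the wrist camera throughout. I used the wrist values.
- **Last picture:** I had used all 12 views, so the final standing check was by numbers only, with no picture viewed.
- **Bench things:** I did not measure their positions again at the end. I felt no unexpected contact force while moving.

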